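# Lean the washed cover plates on the sloping rack

## Robot

A 6-joint arm with a two-finger parallel gripper is mounted at the origin on the work surface. World frame = base frame: x ahead of the robot, y to its left, z up, the work surface at z = 0. Lengths are in m, angles in rad, forces in N, time in s.
With the tool pointing down it reaches from about 0.25 to 0.725 m from the base axis. Payload 4 kg.
Tool frame: the origin (TCP) lies at the very end of the fingers, on their centre line; the grasp point (between the pads) lies 19 mm behind it; x points along the fingers, z is the direction in which the jaws open and shut, and the axes are right-handed (so a half turn about x gives the same grasp; the last joint's range is limited). The gripper opens to 85 mm and grips with 20 to 120 N. Pads are 22 mm wide; open, the fingers measure 114 mm over their backs; the gripper's body (76 mm by 85 mm) begins 54 mm behind the grasp point. The pads swing forward as they close: fully open they stand 13 mm farther back than shut.
Start: joints at [1.111, 0.241, 0.005, 1.335, 0, 1.571], TCP at [0.222, 0.448, 0.231] pointing down, gripper open.
Joint ranges: [-2.72, 2.72], [-1.05, 1.87], [-1.09, 1.28], [-1.99, 2.15], [-1.42, 1.44], [-3.14, 3.14]. Speed limits (rad/s): [2.79, 2.79, 3.14, 3.14, 3.14, 3.14].

## Interface

Orientations are given as a unit quaternion [x, y, z, w].
In Python, from workcell import bot gives the robot as it stands.
- The arm moves only by the tool step_arm, never from a script. Its argument "series" is a list of rows, each an object of numbers: "x", "y", "z": the shift along the world's x, y, z in cm; "twist": the turn about the world's z in degrees; "jaw": the finger opening in cm, from 0 to 8.54. In form: [{"x": .., "y": .., "z": .., "twist": .., "jaw": ..}, ...]. A call has 1 to 10 rows; each row is the pose to reach, as a shift and turn from the pose measured when the call began; what a row does not reach only later rows make up. A row lasts 1/12 s, in which the tool goes at most 41.7 mm and 7.16 degrees, less where a joint would pass 70% of its speed; a pose out of reach is approached as far as the arm can. A call with a gripper value outside its range is refused whole. The fingers move at their own pace and stop on an object; the grip force is fixed at half the most. Time passes only in rows, so rows that repeat a pose let the fingers close. It gives the time, the measured TCP pose, the force and the opening at its end, in the units of the state.
- bot.get_obs(): the state, without advancing time (a new reading comes with each control period).
- bot.camera(name): name is "scene" or "top" or "wrist"; returns (picture, depth): 384x512x3 uint8, red, green, blue; 384x512 float32, m along the optical axis (not along the pixel's ray), 0 where there is no reading.
- bot.camera_info(name): a dict with "camera_matrix" (3x3 intrinsics, pixels), "R" (3x3) and "t" (3): a world point X has camera coordinates R X + t; the wrist camera has in their place "mount" (4x4, takes a point from camera to tool coordinates, whose origin is the TCP and whose axes are the tool frame's). Camera axes: x right, y down, z forward; pixel columns grow to the right and rows downward; lengths in m; the calibration is good to about 2 mm. The wrist camera is an equidistant fisheye: a pixel r from the principal point sees the ray r / f radians off the axis. A picture is of the moment at which its call begins: read the wrist's pose just before it. camera_info takes no time and is no camera call.
- bot.job_done(): hands the job in, once; it reports no verdict.
The state is a dict: "clock": time; "joint_pos": joint angles; "joint_vel": joint speeds; "tau": joint torques, N m; "eef_pos": TCP position; "tool_rot": TCP orientation; "ft_force": force on the tool from outside, world axes, zero at the start; "ft_torque": the same for the moment, N m; "grip_width": finger opening in m.
Only numpy, scipy, OpenCV 4.12 (cv2) and the standard library are available. Lean on these libraries where they do the work, as an engineer would, in place of code of your own. Each camera call takes 0.05 s, during which the arm holds its last target.

## Task

Move the three washed aluminium cover plates, one at a time, from the blue drying rack to the sloping tray of the green rack: the largest first, leaning flat against the backstop, then the middle-sized one flat against the largest, then the smallest flat against that, each standing on its lower edge, in the middle of the tray between the side cheeks and pushed right up to the one behind. Set each down at the tray's lean, without dropping it or letting it topple, leave the rusty plate in its slot, and do not shove or knock over anything else on the bench.

Things in the scene. Friction and masses are not known exactly. Their poses are not given: they have to be found in the camera images.
- tray: Sloping plywood shelf, 28 deg, low end nearest the robot, with a backstop there. Origin: on the board's top where it meets the backstop's face, mid-width, 55 mm above the table. x = up the slope (board 104 mm long), y across, z = square to the board along the backstop (28 deg from vertical, top towards the robot). A plate's lower edge stays where it is put (friction): it does not slide down by itself.
- backstop_top (a point): Top middle of the backstop's face: 90 mm along the tray's z from its origin. The backstop is an upright green strip 44 mm wide (tray y), 6 mm thick.
- cheek_left (a point): Top inner edge of the tray's left (+y) side cheek at half its length. The two green cheeks run along the board's sides, 20 mm above it, 6 mm thick, 84 mm apart inside (42 mm either side of the middle).
- lean_rack: Fixed green rack that carries the tray: base plate 150 x 110 mm with four legs, tray's high end 104 mm up at most. It stands on the robot's left or right, turned a little, anew each time. Origin: on the table; x = level direction in which the tray rises, roughly away from the robot; z up. The tray's origin is 35 mm behind it (-x).
- drying_rack: Fixed blue plastic rack on the table, 190 mm (x) by 120 mm (y), 32 mm high, on the other side from the tray. Origin: centre of underside; z up. Four slots along its y at x = -60, -20, 20, 60 mm: 13 mm wide, 22 mm deep, floor 10 mm above the table, open at the ends. Each holds one standing plate, mid-slot within 8 mm.
- plate_large: The largest of three aluminium cover plates with dark bolt holes: flat, 10 mm thick, 66 mm wide, 105 mm tall, about 0.19 kg. Starts upright on its lower edge in any slot of the drying rack, well above the rack's 32 mm. Origin: middle of its lower edge; x through the thickness, y across the width, z up its height. Both faces are alike: it may be turned round.
- plate_mid: The middle-sized of three aluminium cover plates with dark bolt holes: flat, 10 mm thick, 56 mm wide, 98 mm tall, about 0.15 kg. Starts upright on its lower edge in any slot of the drying rack, well above the rack's 32 mm. Origin: middle of its lower edge; x through the thickness, y across the width, z up its height. Both faces are alike: it may be turned round.
- plate_small: The smallest of three aluminium cover plates with dark bolt holes: flat, 10 mm thick, 46 mm wide, 90 mm tall, about 0.11 kg. Starts upright on its lower edge in any slot of the drying rack, well above the rack's 32 mm. Origin: middle of its lower edge; x through the thickness, y across the width, z up its height. Both faces are alike: it may be turned round.
- rusty_plate: A rust-brown steel plate 10 mm thick, 52 mm wide, 80 mm tall, standing in the fourth used slot of the drying rack; it stays there. Origin: middle of its lower edge; z up.
- filter_can: Black canister, diameter 70 mm, 115 mm tall, standing between the two racks. Origin: centre of its underside.
- pulley: Rust-brown pulley lying flat, diameter 60 mm, 30 mm high, nearer the robot between the racks. Origin: centre of its underside.
- wrench: Steel wrench lying flat on the left, 20 mm high or less. Origin: on its underside.
- bearing: Steel ring bearing lying flat, outer diameter 72 mm, 18 mm high, beyond the racks. Origin: centre of its underside.
- bolt_jar: Amber jar with a dark cap, diameter 68 mm, 90 mm tall, far left. Origin: centre of its underside.
- mallet: Rubber mallet lying on the right. Origin: on its underside.
- piston: Dark steel piston standing on the table beyond the racks, diameter 72 mm, 60 mm tall. Origin: centre of its underside.
There are look-alikes about, which are no part of the job. What is shaped like the plate_large but yellow is not meant.

How it is judged:
On the way, in this order (a step that is already met when the one before it is completed fails the run):
1. the largest plate stands on the tray, leaning against the backstop (x of plate_large in the frame of tray between 0.001 and 0.01 m and y of plate_large in the frame of tray between -0.022 and 0.022 m and z of plate_large in the frame of tray between -0.004 and 0.004 m and angle between the z axis of plate_large and the z axis of tray, either way round below 0.09 rad and angle between the x axis of plate_large and the x axis of tray, either way round below 0.15 rad and angle between plate_large's own z axis and vertical below 1 rad), for 0.2 s.
2. the middle-sized plate stands on the tray, leaning against the plate before it (x of plate_mid in the frame of tray between 0.011 and 0.021 m and y of plate_mid in the frame of tray between -0.022 and 0.022 m and z of plate_mid in the frame of tray between -0.004 and 0.004 m and angle between the z axis of plate_mid and the z axis of tray, either way round below 0.09 rad and angle between the x axis of plate_mid and the x axis of tray, either way round below 0.15 rad and angle between plate_mid's own z axis and vertical below 1 rad), for 0.2 s.
3. the smallest plate stands on the tray, leaning against the plate before it (x of plate_small in the frame of tray between 0.021 and 0.032 m and y of plate_small in the frame of tray between -0.022 and 0.022 m and z of plate_small in the frame of tray between -0.004 and 0.004 m and angle between the z axis of plate_small and the z axis of tray, either way round below 0.09 rad and angle between the x axis of plate_small and the x axis of tray, either way round below 0.15 rad and angle between plate_small's own z axis and vertical below 1 rad), for 0.2 s.
At the end, for the whole second after the job is handed in: Large, middle, small plate stand on the tray in that order at rest: lower edges on the board (4 mm), centres 5, 15, 25 mm from the backstop (-4 mm; +5, 6, 7 mm), within 22 mm of mid-width, leaning with the backstop within 5 deg, square within 8 deg; rusty plate moved under 15 mm (all of step 1 and all of step 2 and all of step 3 and linear speed of each of plate_large, plate_mid, plate_small below 0.02 m/s and angular speed of each of plate_large, plate_mid, plate_small below 0.2 rad/s and distance of rusty_plate from where it was at the start of the episode below 0.015 m); the robot touches nothing.
It fails at once if a bystander (filter can, pulley, wrench, bearing, jar, mallet, piston) is shoved more than 25 mm (distance of any of filter_can, pulley, wrench, bearing, bolt_jar, mallet, piston from where it was at the start of the episode above 0.025 m).
It fails at once if the filter can, jar or piston is knocked over (angle between any of filter_can, bolt_jar, piston's own z axis and vertical above 0.5 rad).
It fails at once if the rusty plate is taken out of its slot (moved more than 15 mm) (distance of rusty_plate from where it was at the start of the episode above 0.015 m).
It fails at once if an aluminium plate is dropped (falls more than about 10 mm: faster than 0.45 m/s while the fingers are off it) ((linear speed of plate_large above 0.45 m/s and contact force between the fingers and plate_large below 0.1 N) or (linear speed of plate_mid above 0.45 m/s and contact force between the fingers and plate_mid below 0.1 N) or (linear speed of plate_small above 0.45 m/s and contact force between the fingers and plate_small below 0.1 N)).
It fails at once if an aluminium plate is let go so far from its lean that it topples (turns faster than 4.5 rad/s while the fingers are off it) ((angular speed of plate_large above 4.5 rad/s and contact force between the fingers and plate_large below 0.1 N) or (angular speed of plate_mid above 4.5 rad/s and contact force between the fingers and plate_mid below 0.1 N) or (angular speed of plate_small above 4.5 rad/s and contact force between the fingers and plate_small below 0.1 N)).
It also fails if it takes over 72 s, if anything falls off the work surface, if the arm or the gripper's body presses on something with over 40 N, if the wrist force passes 120 N, or if a joint passes its speed limit or range.

## Working session

There is one attempt and no reset: what is moved stays moved. The work goes in short steps, Python scripts to look and compute and a tool call to move; the robot and the scene stay as the last step left them, time stands still between calls to the robot, and variables do not carry over. Pictures are saved under pics/ and viewed, and the job is handed in when it is done.

Besides the shell and the picture viewer there is one more tool, called in YAML: its name, and indented under it one key for each argument. step_arm: Moves the arm, as the interface text tells. Its arguments: {"type":"object","properties":{"series":{"type":"array","items":{"type":"object","properties":{"x":{"type":"number"},"y":{"type":"number"},"z":{"type":"number"},"twist":{"type":"number"},"jaw":{"type":"number"}}}}},"required":["series"]}

```bash
ls; mkdir -p pics
cat > h.py <<'E'
import numpy as np, cv2
from workcell import bot
from scipy.spatial.transform import Rotation as Rn
def w2p(ci,X):
    c=np.atleast_2d(X)@np.array(ci['R']).T+np.array(ci['t']); p=c@np.array(ci['camera_matrix']).T
    return p[:,:2]/p[:,2:]
def cloud(name,d,ci):
    K=np.array(ci['camera_matrix']);v,u=np.mgrid[0:d.shape[0],0:d.shape[1]]
    c=np.stack([(u-K[0,2])/K[0,0]*d,(v-K[1,2])/K[1,1]*d,d],-1)
    return (c-np.array(ci['t']))@np.array(ci['R'])
E
python3 - <<'E'
from h import *
o=bot.get_obs(); print({k:np.round(v,3) for k,v in o.items()})
print(Rn.from_quat(o['tool_rot']).as_matrix().round(3))
for n in ['scene','top','wrist']:
    im,d=bot.camera(n); cv2.imwrite(f'pics/{n}0.png',cv2.cvtColor(im,cv2.COLOR_RGB2BGR)); np.savez(f'{n}0.npz',im=im,d=d)
    print(n,bot.camera_info(n))
E
```

```text
pics
{'clock': np.float64(0.0), 'joint_pos': array([ 1.111,  0.241,  0.004,  1.335, -0.   ,  1.571]), 'joint_vel': array([-0.   ,  0.   ,  0.   ,  0.001,  0.001,  0.001]), 'tau': array([-1.0000e-03, -3.7232e+01,  2.5241e+01,  1.7000e-02, -0.0000e+00,
       -0.0000e+00]), 'eef_pos': array([0.222, 0.447, 0.23 ]), 'tool_rot': array([-0.373,  0.601,  0.372,  0.6  ]), 'ft_force': array([ 0.001,  0.618, -0.462]), 'ft_torque': array([0.023, 0.001, 0.043]), 'grip_width': np.float64(0.085)}
[[-0.001 -0.896  0.444]
 [-0.002  0.444  0.896]
 [-1.    -0.    -0.002]]
scene {'camera_matrix': array([[379.64069608,   0.        , 258.44082093],
       [  0.        , 379.64069608, 194.03245556],
       [  0.        ,   0.        ,   1.        ]]), 'R': array([[ 0.71593191,  0.69802363,  0.01430107],
       [ 0.50636109, -0.50503195, -0.69895721],
       [-0.48066615,  0.50764727, -0.71502049]]), 't': array([-0.39464772, -0.22522588,  1.54088833])}
top {'camera_matrix': array([[431.43826363,   0.        , 251.10674842],
       [  0.        , 431.43826363, 186.81091455],
       [  0.        ,   0.        ,   1.        ]]), 'R': array([[-0.09291111, -0.99566943,  0.00314707],
       [-0.97588318,  0.09043677, -0.19867863],
       [ 0.19753363, -0.02153062, -0.98005964]]), 't': array([0.03186753, 0.56750235, 1.14110609])}
wrist {'camera_matrix': array([[297.31863964,   0.        , 257.05701519],
       [  0.        , 297.31863964, 194.14965738],
       [  0.        ,   0.        ,   1.        ]]), 'mount': array([[-3.97191357e-04, -3.07977983e-01,  9.51393401e-01,
        -1.43321766e-01],
       [ 3.52412687e-04, -9.51393460e-01, -3.07977855e-01,
         7.80936917e-02],
       [ 9.99999859e-01,  2.12956963e-04,  4.86420608e-04,
        -3.82550356e-04],
       [ 0.00000000e+00,  0.00000000e+00,  0.00000000e+00,
         1.00000000e+00]])}
```

View pics/scene0.png

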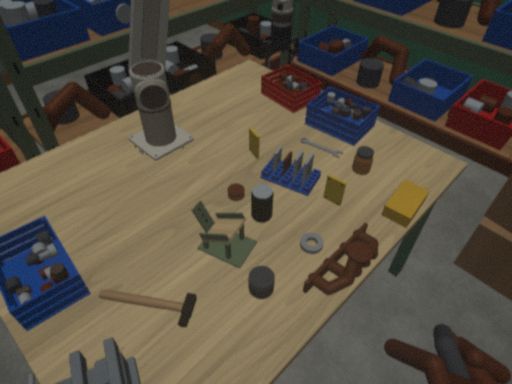

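View pics/top0.png

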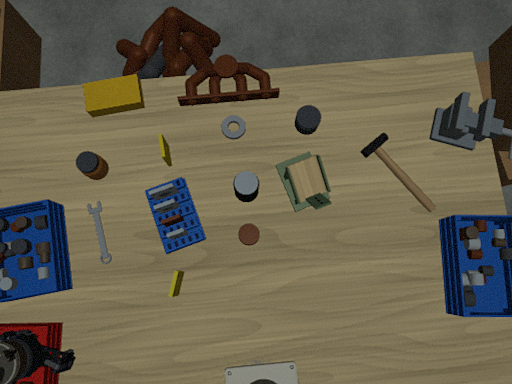

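View pics/wrist0.png

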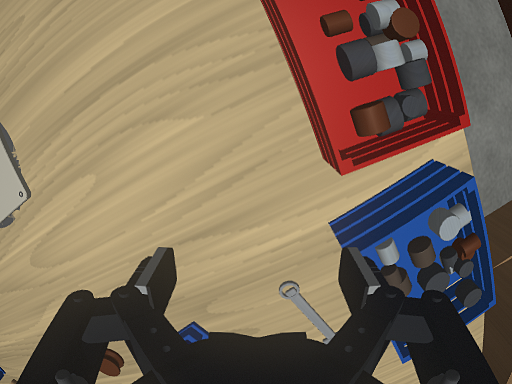

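Run:
```python
from h import *
t=np.load('top0.npz')['im'];s=np.load('scene0.npz')['im']
f=lambda a,r0,r1,c0,c1,k:cv2.resize(a[r0:r1,c0:c1],None,fx=k,fy=k,interpolation=cv2.INTER_CUBIC)
A=f(t,170,260,130,220,4);B=f(t,140,220,260,340,4.5)
C=f(s,120,210,235,350,3.4);D=f(s,190,280,185,270,4)
def pad(l,r):
    h=max(l.shape[0],r.shape[0]);g=lambda x:cv2.copyMakeBorder(x,0,h-x.shape[0],0,0,0);return np.hstack([g(l),g(r)])
cv2.imwrite('pics/c1.png',pad(A,B)[:,:,::-1]);cv2.imwrite('pics/c2.png',pad(C,D)[:,:,::-1])
for n in['top','scene']:
    ci=bot.camera_info(n);P=cloud(n,np.load(n+'0.npz')['d'],ci);np.save(n+'P.npy',P)
    im=np.load(n+'0.npz')['im']
    hsv=cv2.cvtColor(im,cv2.COLOR_RGB2HSV)
    ok=(P[...,2]>.005)&(P[...,2]<.3)
    reg=ok&(abs(P[...,0]-.45)<.25)&(P[...,1]>-.3)&(P[...,1]<.4)
    k,l,st,c=cv2.connectedComponentsWithStats(reg.astype(np.uint8))
    for i in range(1,k):
        if st[i,4]>20:
            q=P[l==i];print(n,st[i],c[i].round(),np.median(q,0).round(3),q.min(0).round(3),q.max(0).round(3))
```

```text
top [160 144  12  22 144] [166. 154.] [0.677 0.206 0.079] [0.663 0.203 0.005] [0.699 0.216 0.11 ]
top [ 276  151   56   60 2169] [306. 181.] [ 0.569 -0.173  0.076] [ 0.479 -0.243  0.005] [ 0.67  -0.1    0.139]
top [ 94 153  15  24 220] [101. 165.] [0.669 0.393 0.058] [0.648 0.386 0.006] [0.699 0.4   0.094]
top [234 171  26  32 651] [246. 186.] [ 0.561 -0.007  0.113] [ 0.535 -0.042  0.005] [0.601 0.026 0.121]
top [ 145  177   62   77 2855] [175. 215.] [0.514 0.194 0.032] [0.411 0.119 0.005] [0.623 0.281 0.119]
top [238 223  22  22 363] [249. 234.] [ 0.442 -0.003  0.03 ] [ 0.413 -0.032  0.005] [0.472 0.027 0.039]
top [106 252   6  11  30] [109. 257.] [0.418 0.393 0.008] [0.402 0.386 0.005] [0.43  0.4   0.011]
top [169 269  16  29 261] [176. 283.] [0.327 0.198 0.089] [0.291 0.186 0.005] [0.365 0.229 0.11 ]
top [ 63 349  13   8  58] [ 69. 353.] [0.205 0.396 0.288] [0.2   0.378 0.249] [0.212 0.4   0.3  ]
scene [263  54   8  14  58] [267.  60.] [0.208 0.395 0.278] [0.201 0.375 0.242] [0.218 0.4   0.299]
scene [249 128  11  30 241] [254. 142.] [0.337 0.193 0.062] [0.297 0.183 0.005] [0.366 0.211 0.106]
scene [ 261  147   60   49 1596] [292. 172.] [0.538 0.185 0.03 ] [0.42  0.118 0.005] [0.625 0.276 0.115]
scene [352 152  16  23 227] [359. 163.] [0.681 0.391 0.05 ] [0.651 0.381 0.005] [0.7   0.4   0.091]
scene [323 175  14  26 213] [330. 187.] [0.684 0.204 0.06 ] [0.667 0.199 0.006] [0.7   0.212 0.106]
scene [227 184  18  17 226] [236. 191.] [ 0.451 -0.009  0.026] [ 0.416 -0.034  0.005] [0.475 0.022 0.032]
scene [251 184  22  39 748] [262. 203.] [ 0.588 -0.027  0.087] [ 0.541 -0.047  0.005] [0.609 0.023 0.118]
scene [ 191  201   66   66 2037] [223. 234.] [ 0.584 -0.186  0.069] [ 0.48  -0.245  0.005] [ 0.671 -0.103  0.134]
```

View pics/c1.png

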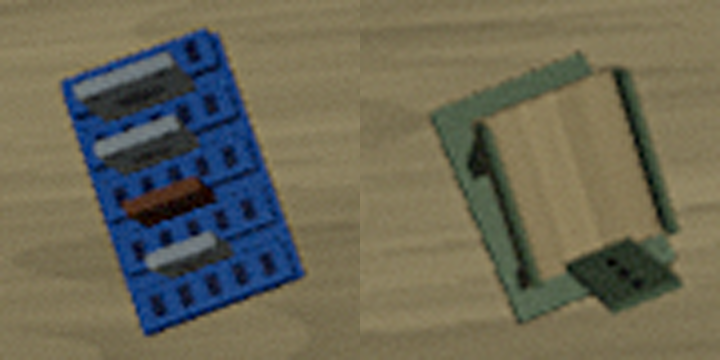

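View pics/c2.png

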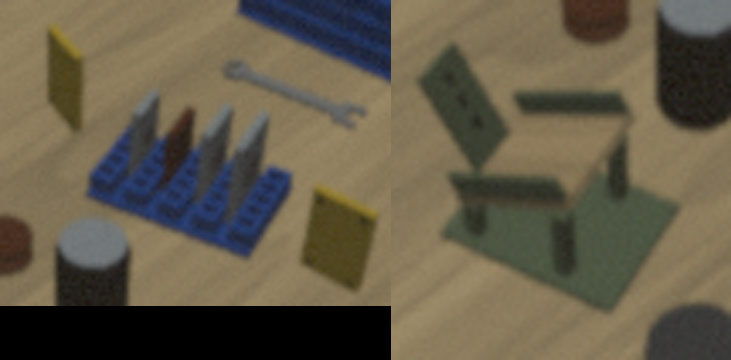

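```bash
cat >> h.py <<'E'
def plates(Ps,ax,o):
    # Ps: clouds near rack ; ax yaw of rack, o centre
    c,s=np.cos(ax),np.sin(ax)
    for P in Ps:
        P=P.reshape(-1,3); q=P-np.r_[o,0]
        L=np.c_[c*q[:,0]+s*q[:,1],-s*q[:,0]+c*q[:,1],q[:,2]]
        L=L[(abs(L[:,0])<.09)&(abs(L[:,1])<.06)&(L[:,2]>.05)&(L[:,2]<.14)]
        for x0 in(-.06,-.02,.02,.06):
            m=L[abs(L[:,0]-x0)<.018]
            if len(m)<15: continue
            top=np.percentile(m[:,2],97);t=m[m[:,2]>top-.006]
            lo,hi=np.percentile(m[:,1],[3,97]);tm=t.mean(0)
            y=(lo+hi)/2
            print(x0,'n',len(m),'top %.3f'%top,'x %.4f'%np.median(t[:,0]),'y %.3f..%.3f w %.3f'%(lo,hi,hi-lo),'world',(o+np.array([c*np.median(t[:,0])-s*y,s*np.median(t[:,0])+c*y])).round(4))
E
python3 - <<'E'
from h import *
Ps=[np.load(n+'P.npy') for n in('top','scene')]
for n,P in zip(('top','scene'),Ps):
    im=np.load(n+'0.npz')['im'];h=cv2.cvtColor(im,cv2.COLOR_RGB2HSV)
    m=(P[...,2]>.005)&(P[...,2]<.045)&(P[...,0]>.38)&(P[...,0]<.65)&(P[...,1]>.1)&(P[...,1]<.3)&(h[...,0]>100)&(h[...,0]<130)&(h[...,1]>120)
    q=P[m]; print(n,m.sum(),'ztop',np.percentile(q[:,2],[50,90,97]))
    q=q[q[:,2]>.02]
    (cx,cy),sz,a=cv2.minAreaRect((q[:,:2]*1000).astype(np.float32));print(cx,cy,sz,a)
E
```

```text
top 1875 ztop [0.03068341 0.03452401 0.03599495]
516.1177368164062 200.74977111816406 (187.46914672851562, 110.1523666381836) 15.658016204833984
scene 708 ztop [0.02814252 0.03121469 0.03249558]
522.9769287109375 194.95901489257812 (186.8643798828125, 105.4869384765625) 17.15650177001953
```

Run:
```python
from h import *
for n in('top','scene'):
    print(n);plates([np.load(n+'P.npy')],np.radians(16.3),np.array([.518,.199]))
# tray: backstop/board/cheeks
for n in('top','scene'):
    P=np.load(n+'P.npy');im=np.load(n+'0.npz')['im'];h=cv2.cvtColor(im,cv2.COLOR_RGB2HSV)
    reg=(P[...,2]>.045)&(P[...,2]<.16)&(P[...,0]>.45)&(P[...,0]<.68)&(P[...,1]>-.26)&(P[...,1]<-.09)
    wood=reg&(h[...,0]<25)
    q=P[wood]; # ransac plane
    best=None;r=np.random.default_rng(0)
    for _ in range(500):
        a=q[r.choice(len(q),3,0)];nn=np.cross(a[1]-a[0],a[2]-a[0]);nn/=np.linalg.norm(nn)+1e-9
        k=abs((q-a[0])@nn)<.002
        if best is None or k.sum()>best.sum():best=k
    c=q[best].mean(0);nn=np.linalg.svd(q[best]-c)[2][2];nn*=np.sign(nn[2])
    print(n,'board',best.sum(),len(q),c.round(4),nn.round(3),'tilt',np.degrees(np.arccos(nn[2])),'upslope yaw',np.degrees(np.arctan2(-nn[1],-nn[0])))
    g=q[best];(cx,cy),sz,a=cv2.minAreaRect((g[:,:2]*1000).astype(np.float32));print(cx,cy,sz,a)
    gr=reg&~wood; g=P[gr]
    np.save(n+'g.npy',g);np.save(n+'w.npy',q[best])
```

```text
top
-0.06 n 123 top 0.103 x -0.0608 y -0.015..0.030 w 0.045 world [0.4576 0.1889]
-0.02 n 130 top 0.093 x -0.0203 y -0.017..0.033 w 0.050 world [0.4963 0.2008]
0.02 n 185 top 0.110 x 0.0200 y -0.019..0.035 w 0.054 world [0.5349 0.2123]
0.06 n 244 top 0.117 x 0.0598 y -0.030..0.034 w 0.063 world [0.5749 0.2176]
scene
-0.06 n 107 top 0.098 x -0.0574 y -0.019..0.028 w 0.046 world [0.4616 0.1874]
-0.02 n 94 top 0.089 x -0.0171 y -0.022..0.031 w 0.053 world [0.5002 0.1987]
0.02 n 129 top 0.107 x 0.0228 y -0.022..0.032 w 0.054 world [0.5384 0.2104]
0.06 n 157 top 0.113 x 0.0624 y -0.033..0.031 w 0.065 world [0.5782 0.2154]
top board 697 1105 [ 0.5748 -0.1764  0.0789] [-0.45  -0.145  0.881] tilt 28.213586832170005 upslope yaw 17.879700501527726
571.1456298828125 -172.78738403320312 (98.32064819335938, 90.32138061523438) 17.74446678161621
scene board 427 595 [ 0.5779 -0.1686  0.0791] [-0.454 -0.13   0.882] tilt 28.161021497080533 upslope yaw 15.98724913164334
575.623291015625 -178.7804412841797 (99.25608825683594, 93.54487609863281) 17.119834899902344
```

step_arm:
  series:
    - {"x":5,"y":-4,"z":1,"twist":7,"jaw":8.5}
    - {"x":9,"y":-7,"z":1,"twist":14,"jaw":8.5}
    - {"x":13,"y":-9,"z":1,"twist":21,"jaw":8.5}
    - {"x":17,"y":-12,"z":0,"twist":28,"jaw":8.5}
    - {"x":21,"y":-15,"z":0,"twist":35,"jaw":8.5}
    - {"x":25,"y":-17,"z":0,"twist":42.7,"jaw":8.5}
    - {"x":28,"y":-20,"z":0,"twist":42.7,"jaw":8.5}
    - {"x":30,"y":-24,"z":0,"twist":42.7,"jaw":8.5}
    - {"x":30,"y":-24,"z":0,"twist":42.7,"jaw":8.5}
    - {"x":30,"y":-24,"z":0,"twist":42.7,"jaw":8.5}

```text
clock: 0.98
eef_pos: [0.5228, 0.2058, 0.2301]
tool_rot: [0.566, -0.424, -0.566, -0.423]
ft_force: [1.3, 0.9, -0.7]
grip_width: 0.0849
```

```bash
cat >> h.py <<'E'
WI=None
def wpose():
    o=bot.get_obs();return np.array(o['eef_pos']),Rn.from_quat(o['tool_rot']).as_matrix()
def wproj(X,p,R,ci):
    M=np.array(ci['mount']);K=np.array(ci['camera_matrix'])
    Xt=(np.atleast_2d(X)-p)@R; Xc=(Xt-M[:3,3])@M[:3,:3]
    r=np.linalg.norm(Xc[:,:2],axis=1);th=np.arctan2(r,Xc[:,2])
    return np.c_[K[0,2]+K[0,0]*th*Xc[:,0]/r,K[1,2]+K[1,1]*th*Xc[:,1]/r]
def wray(uv,p,R,ci):
    M=np.array(ci['mount']);K=np.array(ci['camera_matrix']);uv=np.atleast_2d(uv)
    a=(uv-K[:2,2])/K[0,0];th=np.linalg.norm(a,axis=1)[:,None]
    d=np.c_[np.sin(th)*a/np.maximum(th,1e-9),np.cos(th)]
    d=d@M[:3,:3].T@R.T
    return p+R@M[:3,3],d
def wcloud(d,p,R,ci):
    v,u=np.mgrid[0:d.shape[0],0:d.shape[1]];o,r=wray(np.c_[u.ravel(),v.ravel()].astype(float),p,R,ci)
    K=np.array(ci['camera_matrix'])
    a=(np.c_[u.ravel(),v.ravel()]-K[:2,2])/K[0,0];cz=np.cos(np.linalg.norm(a,axis=1))
    return (o+r*(d.ravel()/cz)[:,None]).reshape(d.shape+(3,))
def look(tag):
    p,R=wpose();im,d=bot.camera('wrist');cv2.imwrite(f'pics/{tag}.png',im[:,:,::-1]);np.savez(tag+'.npz',im=im,d=d,p=p,R=R)
    return im,d,p,R
E
python3 - <<'E'
from h import *
o=bot.get_obs();print(o['joint_pos'].round(3));ci=bot.camera_info('wrist')
im,d,p,R=look('w1');print(R.round(3),p)
P=wcloud(d,p,R,ci);np.save('w1P.npy',P)
plates([P],np.radians(16.3),np.array([.518,.199]))
E
```

```text
[ 0.376  0.366  0.175  1.381 -0.002  0.091]
[[-0.    -0.96  -0.281]
 [-0.002 -0.281  0.96 ]
 [-1.     0.001 -0.002]] [0.52275145 0.20578033 0.23010907]
-0.06 n 616 top 0.102 x -0.0593 y -0.014..0.030 w 0.044 world [0.4589 0.1897]
-0.02 n 858 top 0.092 x -0.0186 y -0.015..0.033 w 0.048 world [0.4977 0.2024]
0.02 n 1476 top 0.110 x 0.0211 y -0.017..0.035 w 0.052 world [0.5358 0.2134]
0.06 n 2143 top 0.117 x 0.0599 y -0.028..0.034 w 0.062 world [0.5748 0.2184]
```

View pics/w1.png

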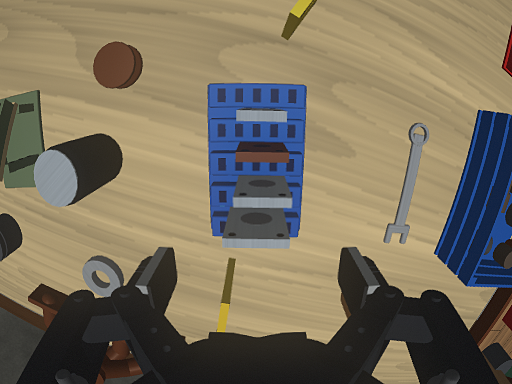

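Run:
```python
from h import *
P=np.load('w1P.npy');im=np.load('w1.npz')['im'];h=cv2.cvtColor(im,cv2.COLOR_RGB2HSV)
m=(P[...,2]>.022)&(P[...,2]<.042)&(P[...,0]>.38)&(P[...,0]<.65)&(P[...,1]>.1)&(P[...,1]<.3)&(h[...,0]>100)&(h[...,0]<130)&(h[...,1]>100)
q=P[m];print(np.percentile(q[:,2],[5,50,95]))
print(cv2.minAreaRect((q[:,:2]*1000).astype(np.float32)))
L=P.reshape(-1,3)
for o in([.4589,.1897],[.4977,.2024],[.5358,.2134],[.5748,.2184]):
    k=L[(np.hypot(L[:,0]-o[0],L[:,1]-o[1])<.04)&(L[:,2]>.05)]
    s=np.array([np.cos(np.radians(16.3)),np.sin(np.radians(16.3))])
    k=k[abs((k[:,:2]-o)@s)<.018]; top=np.percentile(k[:,2],97);t=k[k[:,2]>top-.006]
    (c,sz,a)=cv2.minAreaRect((t[:,:2]*1000).astype(np.float32));v=np.linalg.svd(t[:,:2]-t[:,:2].mean(0))[2][0]
    print(c,sz,a,np.degrees(np.arctan2(v[1],v[0]))%180-90)
p=np.load('w1.npz')['p'];print(p)
```

```text
[0.03111091 0.03274677 0.03404871]
((517.9398803710938, 201.52023315429688), (187.27110290527344, 111.13526153564453), 15.608689308166504)
(447.6224365234375, 183.05641174316406) (0.0, 0.0) 0.0 83.74596725608353
(508.36968994140625, 201.9235076904297) (12.534193992614746, 66.96304321289062) 15.68760871887207 15.961688162256792
(517.1314697265625, 245.02395629882812) (17.9677791595459, 6.220468044281006) 29.976905822753906 -54.25962553917138
(576.0079956054688, 218.88992309570312) (11.948360443115234, 65.87860870361328) 14.706114768981934 15.49586347945747
[0.52275145 0.20578033 0.23010907]
```

step_arm:
  series:
    - {"x":3,"y":0.7,"z":0,"twist":-0.6,"jaw":8.5}
    - {"x":5.3,"y":1.3,"z":-2,"twist":-0.6,"jaw":8.5}
    - {"x":5.3,"y":1.3,"z":-5,"twist":-0.6,"jaw":8.5}
    - {"x":5.3,"y":1.3,"z":-8,"twist":-0.6,"jaw":8.5}
    - {"x":5.3,"y":1.3,"z":-9,"twist":-0.6,"jaw":8.5}
    - {"x":5.3,"y":1.3,"z":-9,"twist":-0.6,"jaw":8.5}

```text
clock: 1.53
eef_pos: [0.5777, 0.2123, 0.1355]
tool_rot: [0.563, -0.432, -0.562, -0.425]
ft_force: [0.1, 0.0, -0.4]
grip_width: 0.0851
```

Run:
```python
from h import *
ci=bot.camera_info('wrist');im,d,p,R=look('w2');print(p)
```

```text
[0.57772965 0.21232509 0.13550468]
```

View pics/w2.png

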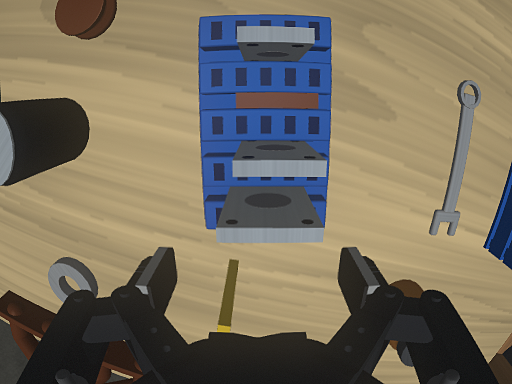

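step_arm:
  series:
    - {"x":0,"y":0.6,"z":0.4,"twist":0,"jaw":8.5}
    - {"x":0,"y":0.6,"z":0.4,"twist":0,"jaw":8.5}
    - {"x":0,"y":0.6,"z":0.4,"twist":0,"jaw":8.5}

```text
clock: 1.83
eef_pos: [0.5806, 0.2202, 0.1451]
tool_rot: [0.565, -0.429, -0.56, -0.428]
ft_force: [-0.2, 0.0, -0.1]
grip_width: 0.0848
```

Run:
```python
from h import *
o=bot.get_obs();p,R=wpose();print(p,R.round(3),np.degrees(np.arctan2(R[1,2],R[0,2])),o['joint_pos'].round(3),o['joint_vel'].round(3))
```

```text
[0.58055215 0.22016585 0.14511836] [[ 0.004 -0.964 -0.265]
 [-0.006 -0.265  0.964]
 [-1.    -0.003 -0.007]] 105.38721539549613 [ 0.366  0.524  0.198  1.242 -0.007  0.097] [-0.007  0.002 -0.016 -0.008 -0.002 -0.002]
```

step_arm:
  series:
    - {"x":-0.5,"y":-0.1,"z":0,"twist":0.2,"jaw":8.5}
    - {"x":-0.5,"y":-0.1,"z":-1.0,"twist":0.2,"jaw":8.5}
    - {"x":-0.5,"y":-0.1,"z":-2,"twist":0.2,"jaw":8.5}
    - {"x":-0.5,"y":-0.1,"z":-2,"twist":0.2,"jaw":8.5}
    - {"x":-0.5,"y":-0.1,"z":-2,"twist":0.2,"jaw":8.5}

```text
clock: 2.25
eef_pos: [0.5744, 0.2187, 0.1236]
tool_rot: [0.565, -0.429, -0.561, -0.426]
ft_force: [-0.2, 0.5, -0.0]
grip_width: 0.0848
```

Run:
```python
from h import *
o=bot.get_obs();print(o['joint_vel'].round(3))
ci=bot.camera_info('wrist');im,d,p,R=look('w3');print(p,bot.get_obs()['eef_pos'])
P=wcloud(d,p,R,ci)
m=(P[...,2]>.11)&(P[...,2]<.121)&(np.hypot(P[...,0]-.576,P[...,1]-.218)<.045)
q=P[m];print(m.sum(),q.mean(0),cv2.minAreaRect((q[:,:2]*1000).astype(np.float32)))
L=(q-p)@R;print('tool frame centre',L.min(0),L.max(0))
```

```text
[-0.001 -0.008  0.028  0.009  0.001 -0.001]
[0.57444483 0.21867218 0.12355483] [0.57501252 0.21884215 0.12419341]
2279 [0.57457669 0.2187848  0.11504623] ((557.5059814453125, 213.9625701904297), (50.13172912597656, 65.87396240234375), 14.687665939331055)
tool frame centre [ 0.00595932 -0.00777908 -0.03324271] [0.01370627 0.04263496 0.03266354]
```

View pics/w3.png

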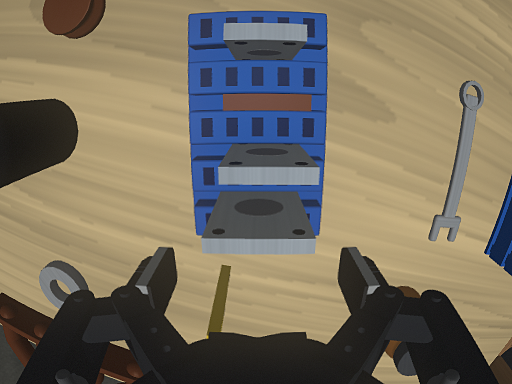

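step_arm:
  series:
    - {"x":0.2,"y":0,"z":-1.5,"jaw":8.5}
    - {"x":0.2,"y":0,"z":-3.4,"jaw":8.5}
    - {"x":0.2,"y":0,"z":-3.4,"jaw":8.5}
    - {"x":0.2,"y":0,"z":-3.4,"jaw":7.5}
    - {"x":0.2,"y":0,"z":-3.4,"jaw":6}
    - {"x":0.2,"y":0,"z":-3.4,"jaw":6}
    - {"x":0.2,"y":0,"z":-3.4,"jaw":6}
    - {"x":0.2,"y":0,"z":-3.4,"jaw":6}

```text
$.series[0]: bad value
```

Run:
```python
from h import *
im,d,p,R=look('w4');print(p)
```

```text
[0.57501252 0.21884215 0.12419341]
```

View pics/w4.png

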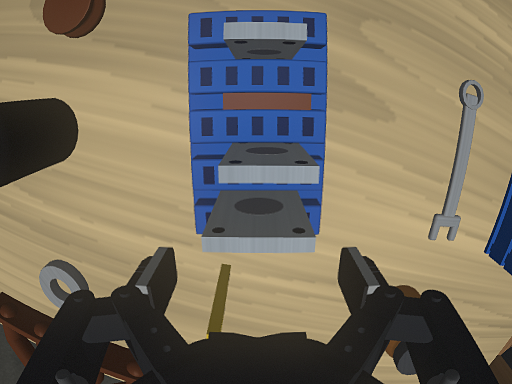

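step_arm:
  series:
    - {"x":0.2,"y":0,"z":-1.5,"twist":0,"jaw":8.5}
    - {"x":0.2,"y":0,"z":-3.4,"twist":0,"jaw":8.5}
    - {"x":0.2,"y":0,"z":-3.4,"twist":0,"jaw":8.5}
    - {"x":0.2,"y":0,"z":-3.4,"twist":0,"jaw":7.5}
    - {"x":0.2,"y":0,"z":-3.4,"twist":0,"jaw":6}
    - {"x":0.2,"y":0,"z":-3.4,"twist":0,"jaw":6}
    - {"x":0.2,"y":0,"z":-3.4,"twist":0,"jaw":6}
    - {"x":0.2,"y":0,"z":-3.4,"twist":0,"jaw":6}

```text
clock: 3.02
eef_pos: [0.5782, 0.2193, 0.092]
tool_rot: [0.566, -0.428, -0.56, -0.427]
ft_force: [-0.0, 0.4, 2.3]
grip_width: 0.0643
```

Run:
```python
from h import *
im,d,p,R=look('w5');print(p)
```

```text
[0.57819265 0.21931927 0.09196847]
```

View pics/w5.png

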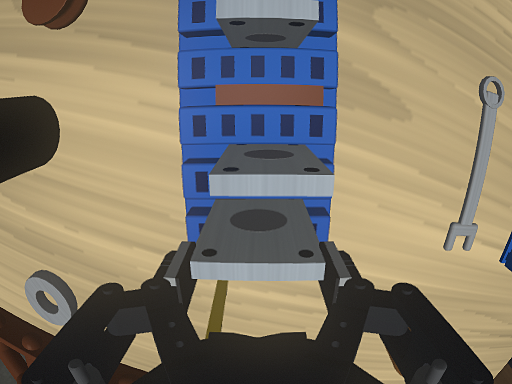

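step_arm:
  series:
    - {"x":0,"y":0,"z":1.5,"twist":0,"jaw":6}
    - {"x":0,"y":0,"z":4,"twist":0,"jaw":6}
    - {"x":0,"y":0,"z":8,"twist":0,"jaw":6}
    - {"x":0,"y":0,"z":12,"twist":0,"jaw":6}
    - {"x":0,"y":0,"z":15,"twist":0,"jaw":6}
    - {"x":0,"y":0,"z":16,"twist":0,"jaw":6}

```text
clock: 3.57
eef_pos: [0.5801, 0.22, 0.2582]
tool_rot: [0.568, -0.425, -0.559, -0.43]
ft_force: [0.6, 0.7, -0.4]
grip_width: 0.0643
```

```bash
cat > tray.py <<'E'
from h import *
from scipy.optimize import least_squares
T=np.radians(28)
def tray_R(yaw):
    c,s=np.cos(yaw),np.sin(yaw);Rz=np.array([[c,-s,0],[s,c,0],[0,0,1]])
    Ry=np.array([[np.cos(T),0,-np.sin(T)],[0,1,0],[np.sin(T),0,np.cos(T)]])
    return Rz@Ry
B=[((0,-.048,-.008),(.104,.048,0)),((-.006,-.022,0),(0,.022,.09)),((0,.042,-.006),(.104,.048,.02)),((0,-.048,-.006),(.104,-.042,.02))]
def sdf(L):
    r=[]
    for lo,hi in B:
        lo,hi=np.array(lo),np.array(hi);c=(lo+hi)/2;h=(hi-lo)/2
        q=abs(L-c)-h
        r.append(np.linalg.norm(np.maximum(q,0),axis=1)+np.minimum(q.max(1),0))
    return np.min(r,0)
def fit(P,z0=.055,freez=True,x0=(.52,-.193,.3)):
    def res(v):
        L=(P-np.array([v[0],v[1],v[3]]))@tray_R(v[2])
        return np.r_[sdf(L)*1000,(v[3]-z0)*1000*3]
    r=least_squares(res,[*x0,z0],loss='soft_l1',f_scale=1.5)
    return r.x,np.median(abs(res(r.x)))
E
python3 - <<'E'
from tray import *
o=bot.get_obs();print(o['eef_pos'],o['grip_width'],o['ft_force'])
for n in('top','scene'):
    P=np.load(n+'P.npy').reshape(-1,3)
    q=P[(P[:,2]>.055)&(P[:,2]<.16)&(P[:,0]>.45)&(P[:,0]<.68)&(P[:,1]>-.27)&(P[:,1]<-.09)]
    for x0 in((.52,-.193,.3),(.53,-.18,.25)):
        v,c=fit(q,x0=x0);print(n,len(q),v.round(4),np.degrees(v[2]).round(2),c)
E
```

```text
[0.58010791 0.22001832 0.25817881] 0.06428347001714999 [ 0.61919839  0.66270826 -0.37990106]
top 1625 [ 0.5314 -0.1873  0.2847  0.0638] 16.31 1.3263856508211869
top 1625 [ 0.5302 -0.188   0.2918  0.0552] 16.72 1.0370608316220613
scene 1258 [ 0.5297 -0.1907  0.3083  0.0592] 17.66 1.1425373826963754
scene 1258 [ 0.5328 -0.1892  0.2985  0.0527] 17.1 0.8641222203303232
```

step_arm:
  series:
    - {"x":0,"y":-2,"z":0,"twist":0.2,"jaw":6}
    - {"x":-1,"y":-6,"z":0,"twist":0.5,"jaw":6}
    - {"x":-2,"y":-10,"z":0,"twist":1,"jaw":6}
    - {"x":-2,"y":-14,"z":0,"twist":1.6,"jaw":6}
    - {"x":-3,"y":-18,"z":0,"twist":1.6,"jaw":6}
    - {"x":-3,"y":-22,"z":0,"twist":1.6,"jaw":6}
    - {"x":-4,"y":-26,"z":0,"twist":1.6,"jaw":6}
    - {"x":-4,"y":-29,"z":0,"twist":1.6,"jaw":6}
    - {"x":-4,"y":-30,"z":0,"twist":1.6,"jaw":6}
    - {"x":-4,"y":-30,"z":0,"twist":1.6,"jaw":6}

```text
clock: 4.4
eef_pos: [0.5393, -0.0827, 0.2571]
tool_rot: [0.572, -0.419, -0.564, -0.423]
ft_force: [0.1, 0.3, -1.8]
grip_width: 0.0642
```

Run:
```python
from tray import *
ci=bot.camera_info('wrist')
z=np.load('w5.npz');P=wcloud(z['d'],z['p'],z['R'],ci)
L=(P-z['p'])@z['R'];m=(P[...,2]>.109)&(P[...,2]<.121)&(abs(L[...,2])<.034)&(abs(L[...,1])<.02)
q=L[m];print('w5 plate top tool frame',m.sum(),np.percentile(q,[2,50,98],axis=0).round(4))
im,d,p,R=look('w6');print(p,R.round(3),bot.get_obs()['joint_pos'].round(3))
P=wcloud(d,p,R,ci).reshape(-1,3)
q=P[(P[:,2]>.055)&(P[:,2]<.13)&(P[:,0]>.45)&(P[:,0]<.68)&(P[:,1]>-.27)&(P[:,1]<-.12)]
v,c=fit(q,x0=(.531,-.189,.297));print(len(q),v.round(4),np.degrees(v[2]),c)
```

```text
w5 plate top tool frame 3718 [[-0.0276 -0.0077 -0.0331]
 [-0.0237  0.0036 -0.0004]
 [-0.0175  0.0104  0.0316]]
[ 0.53929737 -0.08266764  0.25707862] [[ 0.013 -0.957 -0.291]
 [-0.002 -0.291  0.957]
 [-1.    -0.012 -0.005]] [-1.500e-01  3.130e-01  1.690e-01  1.414e+00  1.000e-03 -4.470e-01]
9014 [ 0.532  -0.1878  0.2939  0.0557] 16.83714743749596 0.4089235701292518
```

View pics/w6.png

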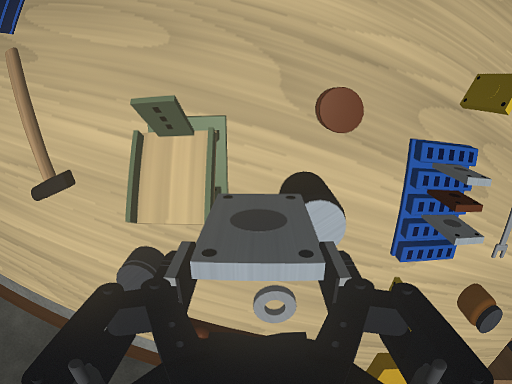

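Run:
```python
from tray import *
ci=bot.camera_info('wrist')
for n in('w5','w6'):
    z=np.load(n+'.npz');P=wcloud(z['d'],z['p'],z['R'],ci)
    L=((P-z['p'])@z['R']);m=(abs(L[...,2])<.025)&(abs(L[...,1])<.03)&(L[...,0]<.04)&(L[...,0]>-.04)
    q=L[m]
    for a in np.arange(-.012,.02,.002):
        k=q[(q[:,1]>=a)&(q[:,1]<a+.002)]
        if len(k):print(n,round(a,3),len(k),np.percentile(k[:,0],[5,50,95]).round(4))
```

```text
w5 -0.006 11 [-0.0233 -0.0229 -0.0226]
w5 -0.004 286 [-0.0248 -0.0238 -0.0229]
w5 -0.002 348 [-0.0249 -0.0239 -0.0229]
w5 0.0 363 [-0.0249 -0.024  -0.0231]
w5 0.002 370 [-0.025 -0.024 -0.023]
w5 0.004 790 [-0.0247 -0.0217  0.0253]
w5 0.006 4205 [-0.0228  0.0009  0.0345]
w6 -0.006 7 [-0.0234 -0.023  -0.0227]
w6 -0.004 290 [-0.0247 -0.0239 -0.023 ]
w6 -0.002 333 [-0.0249 -0.0239 -0.0231]
w6 0.0 382 [-0.0251 -0.0241 -0.0231]
w6 0.002 376 [-0.025  -0.0239 -0.0229]
w6 0.004 909 [-0.0248 -0.0194  0.0262]
w6 0.006 4061 [-0.0227  0.0015  0.0345]
```

step_arm:
  series:
    - {"x":0,"y":-3,"z":0,"twist":0,"jaw":6}
    - {"x":-0.1,"y":-7,"z":-1,"twist":0,"jaw":6}
    - {"x":-0.1,"y":-10,"z":-3,"twist":0,"jaw":6}
    - {"x":-0.1,"y":-10.3,"z":-6,"twist":0,"jaw":6}
    - {"x":-0.1,"y":-10.3,"z":-8.5,"twist":0,"jaw":6}
    - {"x":-0.1,"y":-10.3,"z":-8.5,"twist":0,"jaw":6}
    - {"x":-0.1,"y":-10.3,"z":-8.5,"twist":0,"jaw":6}
    - {"x":-0.1,"y":-10.3,"z":-8.5,"twist":0,"jaw":6}

```text
clock: 5.12
eef_pos: [0.5396, -0.1828, 0.1733]
tool_rot: [0.573, -0.417, -0.565, -0.423]
ft_force: [-0.9, 0.7, -1.4]
grip_width: 0.0643
```

Run:
```python
from tray import *
im,d,p,R=look('w7');print(p,bot.get_obs()['eef_pos'],R.round(3))
im,d=bot.camera('scene');cv2.imwrite('pics/s7.png',cv2.resize(im[150:290,150:320],None,fx=4,fy=4)[:,:,::-1])
```

```text
[ 0.53960374 -0.18276104  0.17331824] [ 0.54012471 -0.18308791  0.17410615] [[ 0.014 -0.955 -0.295]
 [-0.001 -0.295  0.956]
 [-1.    -0.013 -0.005]]
```

View pics/w7.png

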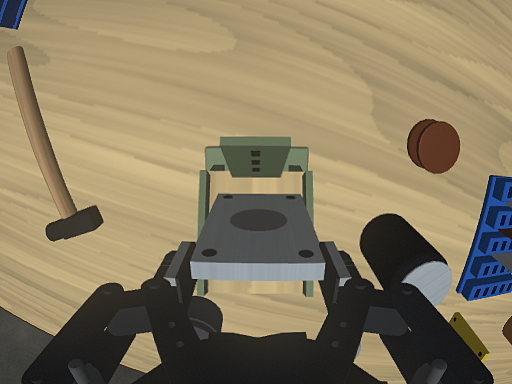

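View pics/s7.png

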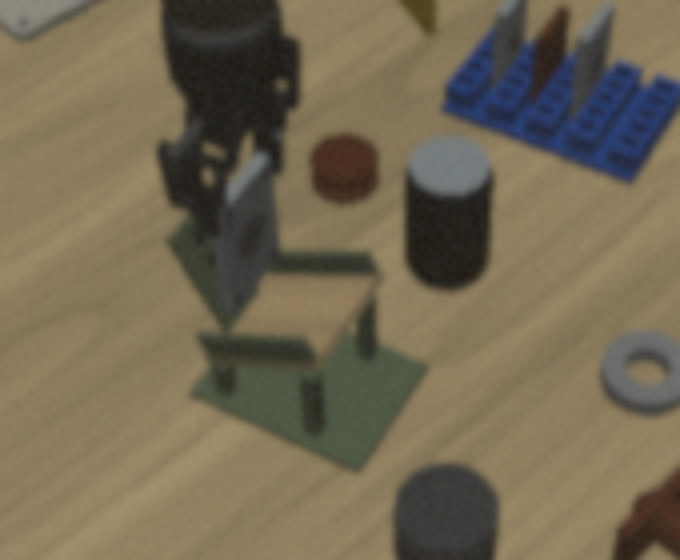

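step_arm:
  series:
    - {"x":-0.2,"y":-0.3,"z":-1.2,"twist":0,"jaw":6}
    - {"x":-0.2,"y":-0.3,"z":-2.4,"twist":0,"jaw":6}
    - {"x":-0.2,"y":-0.3,"z":-2.7,"twist":0,"jaw":6}
    - {"x":-0.2,"y":-0.3,"z":-2.7,"twist":0,"jaw":6}
    - {"x":-0.2,"y":-0.3,"z":-2.7,"twist":0,"jaw":6}

```text
clock: 5.63
eef_pos: [0.5389, -0.1862, 0.1486]
tool_rot: [0.575, -0.417, -0.563, -0.423]
ft_force: [0.1, 0.1, -1.2]
grip_width: 0.0643
```

step_arm:
  series:
    - {"x":0,"y":0,"z":-0.4,"twist":0,"jaw":6}
    - {"x":0,"y":0,"z":-0.6,"twist":0,"jaw":6}
    - {"x":0,"y":0,"z":-0.8,"twist":0,"jaw":6}
    - {"x":0,"y":0,"z":-0.8,"twist":0,"jaw":6}

```text
clock: 5.97
eef_pos: [0.5403, -0.1862, 0.1433]
tool_rot: [0.576, -0.416, -0.562, -0.424]
ft_force: [-2.1, 1.5, 8.4]
grip_width: 0.0641
```

step_arm:
  series:
    - {"x":-0.4,"y":-0.1,"z":-0.2,"twist":0,"jaw":6}
    - {"x":-0.8,"y":-0.2,"z":-0.2,"twist":0,"jaw":6}
    - {"x":-1.2,"y":-0.4,"z":-0.3,"twist":0,"jaw":6}
    - {"x":-1.5,"y":-0.5,"z":-0.4,"twist":0,"jaw":6}
    - {"x":-1.5,"y":-0.5,"z":-0.4,"twist":0,"jaw":6}

```text
clock: 6.38
eef_pos: [0.5274, -0.1908, 0.141]
tool_rot: [0.578, -0.414, -0.56, -0.425]
ft_force: [3.0, 3.5, 6.2]
grip_width: 0.0644
```

Run:
```python
from tray import *
im,d,p,R=look('w8');print(p,R[:,0].round(3),bot.get_obs()['ft_force'])
im,d=bot.camera('scene');cv2.imwrite('pics/s8.png',cv2.resize(im[150:290,150:320],None,fx=4,fy=4)[:,:,::-1])
```

```text
[ 0.52735785 -0.19077237  0.14102253] [ 0.029 -0.001 -1.   ] [2.92614806 2.91273046 4.2275862 ]
```

View pics/s8.png

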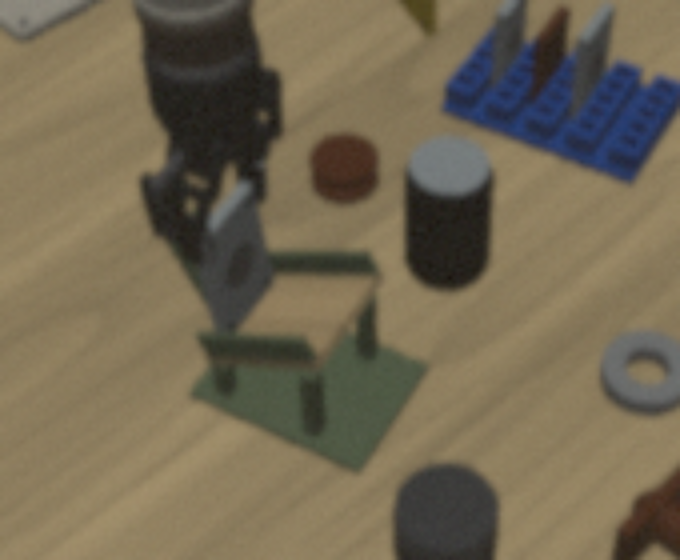

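View pics/w8.png

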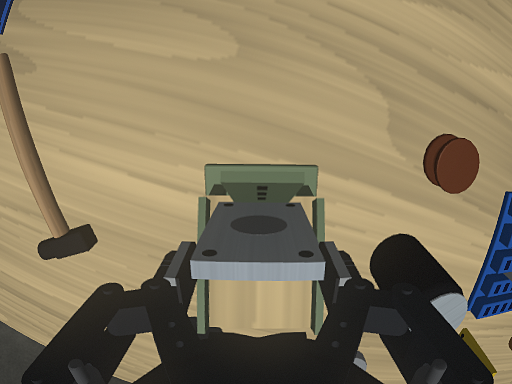

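step_arm:
  series:
    - {"x":-0.5,"y":-0.15,"z":-0.25,"twist":0,"jaw":6}
    - {"x":-1.0,"y":-0.3,"z":-0.4,"twist":0,"jaw":6}
    - {"x":-1.4,"y":-0.4,"z":-0.6,"twist":0,"jaw":6}
    - {"x":-1.7,"y":-0.5,"z":-0.7,"twist":0,"jaw":6}
    - {"x":-2.0,"y":-0.6,"z":-0.85,"twist":0,"jaw":6}
    - {"x":-2.3,"y":-0.7,"z":-1.0,"twist":0,"jaw":6}
    - {"x":-2.5,"y":-0.8,"z":-1.1,"twist":0,"jaw":6}
    - {"x":-2.7,"y":-0.8,"z":-1.2,"twist":0,"jaw":6}
    - {"x":-2.7,"y":-0.8,"z":-1.2,"twist":0,"jaw":6}

```text
clock: 7.23
eef_pos: [0.5029, -0.1992, 0.1326]
tool_rot: [0.58, -0.412, -0.558, -0.427]
ft_force: [-1.1, 2.8, 14.4]
grip_width: 0.064
```

```bash
cat >> tray.py <<'E'
O=np.array([.532,-.188,.0555]);YAW=np.radians(16.85);TR=tray_R(YAW)
def report(d,p,R,x1,yw=.02,tag=''):
    """points of foremost plate: lines in tray frame"""
    ci=bot.camera_info('wrist');L=(wcloud(d,p,R,ci).reshape(-1,3)-O)@TR
    k=L[(abs(L[:,1])<yw)&(L[:,0]>-.03)&(L[:,0]<.06)&(L[:,2]>.0)&(L[:,2]<.12)]
    for a in np.arange(0,.12,.01):
        q=k[(k[:,2]>=a)&(k[:,2]<a+.01)]
        if len(q)>5:print(tag,'z %.3f'%a,len(q),np.percentile(q[:,0],[5,50,95]).round(4))
E
python3 - <<'E'
from tray import *
im,d,p,R=look('w9');print(p,R[:,0].round(3),bot.get_obs()['ft_force'])
report(d,p,R,0)
im,d=bot.camera('scene');cv2.imwrite('pics/s9.png',cv2.resize(im[150:290,150:320],None,fx=4,fy=4)[:,:,::-1])
L=(cloud('scene',d,bot.camera_info('scene')).reshape(-1,3)-O)@TR
k=L[(abs(L[:,1])<.02)&(L[:,0]>-.03)&(L[:,0]<.06)&(L[:,2]>.0)&(L[:,2]<.12)]
for a in np.arange(0,.12,.01):
    q=k[(k[:,2]>=a)&(k[:,2]<a+.01)]
    if len(q)>5:print('scene z %.3f'%a,len(q),np.percentile(q[:,0],[5,50,95]).round(4))
E
```

```text
[ 0.50293913 -0.19924351  0.1325733 ] [ 0.037 -0.003 -0.999] [-1.38143504  2.69419565 14.05137143]
 z 0.000 766 [0.0003 0.0493 0.0589]
 z 0.010 94 [0.0009 0.0016 0.002 ]
 z 0.020 103 [0.0024 0.0031 0.0034]
 z 0.030 106 [0.0035 0.004  0.0047]
 z 0.040 132 [0.0045 0.0052 0.0062]
 z 0.050 167 [0.0058 0.0067 0.0073]
 z 0.060 196 [0.0073 0.0082 0.0088]
 z 0.070 248 [0.0086 0.0096 0.0103]
 z 0.080 561 [-0.0054 -0.0005  0.0115]
 z 0.090 831 [-0.0053 -0.0012  0.0126]
 z 0.100 1915 [0.013  0.0177 0.0228]
scene z 0.000 34 [0.0072 0.0101 0.0184]
scene z 0.010 31 [0.0084 0.01   0.0132]
scene z 0.020 33 [0.0098 0.0121 0.014 ]
scene z 0.030 30 [0.0109 0.0138 0.0162]
scene z 0.040 25 [0.0127 0.0143 0.0169]
scene z 0.050 32 [0.0139 0.016  0.0178]
scene z 0.060 32 [0.015  0.0175 0.02  ]
scene z 0.070 33 [0.0172 0.019  0.0214]
scene z 0.080 36 [0.0182 0.0195 0.022 ]
scene z 0.090 31 [0.0196 0.0215 0.0238]
scene z 0.100 30 [0.0125 0.0188 0.0234]
```

View pics/s9.png

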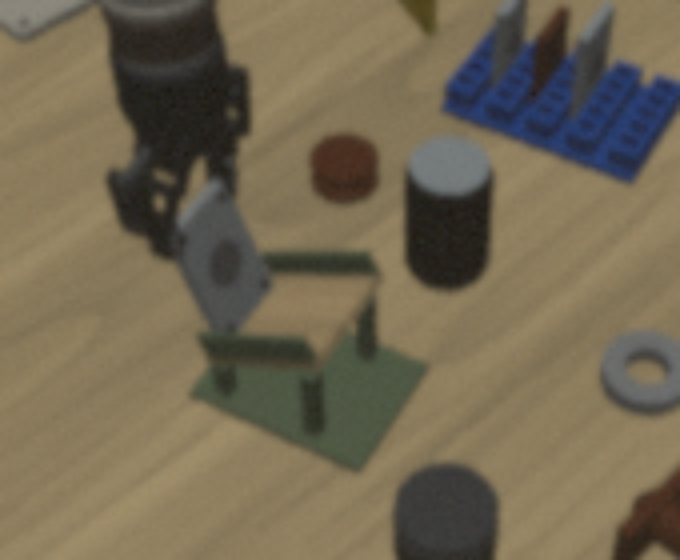

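View pics/w9.png

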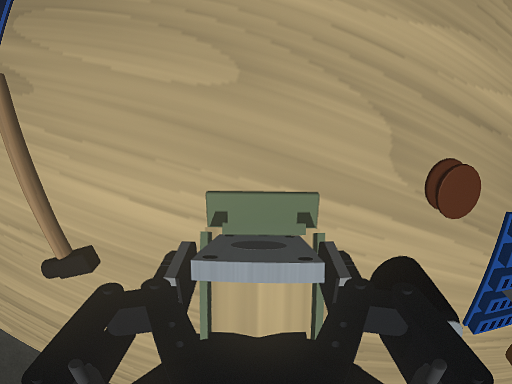

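step_arm:
  series:
    - {"x":-0.3,"y":-0.1,"z":-0.15,"twist":0,"jaw":6}
    - {"x":-0.6,"y":-0.2,"z":-0.3,"twist":0,"jaw":6}
    - {"x":-0.9,"y":-0.3,"z":-0.5,"twist":0,"jaw":6}
    - {"x":-1.2,"y":-0.35,"z":-0.65,"twist":0,"jaw":6}
    - {"x":-1.2,"y":-0.35,"z":-0.65,"twist":0,"jaw":6}
    - {"x":-1.2,"y":-0.35,"z":-0.65,"twist":0,"jaw":6}

```text
clock: 7.83
eef_pos: [0.4921, -0.2033, 0.1273]
tool_rot: [0.581, -0.412, -0.557, -0.427]
ft_force: [1.5, 1.6, 6.9]
grip_width: 0.0642
```

```bash
cat >> tray.py <<'E'
def srep(tag,yw=.02):
    im,d=bot.camera('scene');cv2.imwrite(f'pics/{tag}.png',cv2.resize(im[150:290,150:320],None,fx=4,fy=4)[:,:,::-1])
    L=(cloud('scene',d,bot.camera_info('scene')).reshape(-1,3)-O)@TR
    k=L[(abs(L[:,1])<yw)&(L[:,0]>-.03)&(L[:,0]<.07)&(L[:,2]>.0)&(L[:,2]<.12)]
    r=[]
    for a in np.arange(0.005,.12,.01):
        q=k[(k[:,2]>=a)&(k[:,2]<a+.01)]
        if len(q)>5:r.append((a+.005,np.median(q[:,0])));print('scene z %.3f'%(a+.005),len(q),np.percentile(q[:,0],[5,50,95]).round(4))
E
python3 - <<'E'
from tray import *
im,d,p,R=look('w10');print(p,R[:,0].round(3),bot.get_obs()['ft_force'])
report(d,p,R,0)
srep('s10')
E
```

```text
[ 0.49211932 -0.20331115  0.12725274] [ 0.041 -0.004 -0.999] [0.95458168 1.74077421 5.41728631]
 z 0.000 1086 [0.0295 0.044  0.0582]
 z 0.010 26 [-0.0061 -0.006  -0.006 ]
 z 0.020 14 [-0.0061 -0.006  -0.006 ]
 z 0.030 26 [-0.006  -0.006  -0.0059]
 z 0.040 31 [-0.0061 -0.006  -0.006 ]
 z 0.050 30 [-0.006  -0.0059 -0.0058]
 z 0.060 39 [-0.006  -0.006  -0.0058]
 z 0.070 45 [-0.006  -0.0059 -0.0058]
 z 0.080 470 [-0.0059 -0.0025  0.001 ]
 z 0.090 651 [-0.0055 -0.0023  0.0007]
 z 0.100 1848 [0.0008 0.0055 0.0103]
scene z 0.010 32 [0.0069 0.0091 0.0118]
scene z 0.020 30 [0.0064 0.0089 0.0124]
scene z 0.030 34 [0.0062 0.0087 0.0114]
scene z 0.040 30 [0.0071 0.0093 0.0114]
scene z 0.050 29 [0.0069 0.0096 0.0123]
scene z 0.060 37 [0.0077 0.0097 0.0117]
scene z 0.070 32 [0.0075 0.0088 0.0116]
scene z 0.080 35 [0.0068 0.0091 0.0109]
scene z 0.090 34 [0.0062 0.0091 0.0122]
scene z 0.100 48 [0.0016 0.0082 0.0109]
```

View pics/s10.png

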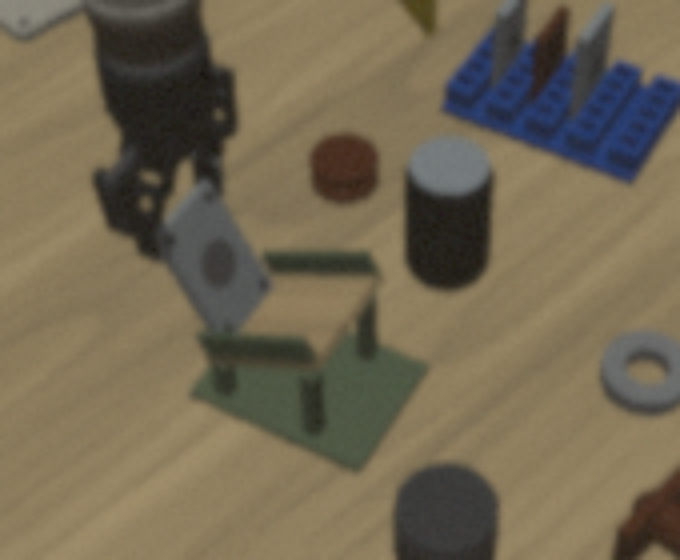

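step_arm:
  series:
    - {"x":0,"y":0,"z":0,"twist":0,"jaw":6.6}
    - {"x":0,"y":0,"z":0,"twist":0,"jaw":7.5}
    - {"x":0,"y":0,"z":0,"twist":0,"jaw":8.5}
    - {"x":0,"y":0,"z":0,"twist":0,"jaw":8.5}
    - {"x":0,"y":0,"z":1,"twist":0,"jaw":8.5}
    - {"x":0,"y":0,"z":3,"twist":0,"jaw":8.5}
    - {"x":0,"y":0,"z":6,"twist":0,"jaw":8.5}
    - {"x":0,"y":0,"z":9,"twist":0,"jaw":8.5}
    - {"x":0,"y":0,"z":9,"twist":0,"jaw":8.5}

```text
clock: 8.68
eef_pos: [0.4952, -0.2048, 0.2243]
tool_rot: [0.585, -0.411, -0.553, -0.428]
ft_force: [1.5, 1.0, 1.0]
grip_width: 0.0851
```

Run:
```python
from tray import *
im,d,p,R=look('w11');print(p,R.round(3),bot.get_obs()['ft_force'])
report(d,p,R,0)
srep('s11')
ci=bot.camera_info('wrist')
L=(wcloud(d,p,R,ci).reshape(-1,3)-O)@TR
k=L[(L[:,2]>.098)&(L[:,2]<.112)&(L[:,0]>-.01)&(L[:,0]<.03)&(abs(L[:,1])<.05)]
print('y range',np.percentile(k[:,1],[1,99]),'top z',np.median(k[:,2]),cv2.minAreaRect((k[:,:2]*1000).astype(np.float32)))
```

```text
[ 0.4952248  -0.2047826   0.22431722] [[ 0.051 -0.954 -0.295]
 [-0.008 -0.296  0.955]
 [-0.999 -0.046 -0.023]] [ 0.20460082  0.01109843 -0.30759671]
 z 0.000 996 [0.0114 0.0348 0.0569]
 z 0.010 22 [0.0104 0.0105 0.0108]
 z 0.020 25 [0.0105 0.0105 0.0106]
 z 0.030 35 [0.0104 0.0106 0.0107]
 z 0.040 39 [0.0105 0.0106 0.0108]
 z 0.050 43 [0.0105 0.0106 0.0108]
 z 0.060 47 [0.0104 0.0106 0.0107]
 z 0.070 47 [0.0104 0.0105 0.0105]
 z 0.080 146 [-0.0056 -0.0024  0.0105]
 z 0.090 197 [-0.0053 -0.0029  0.0105]
 z 0.100 707 [0.001  0.0057 0.0103]
scene z 0.010 34 [0.0056 0.0083 0.0116]
scene z 0.020 28 [0.0062 0.0085 0.0109]
scene z 0.030 36 [0.007  0.0088 0.0122]
scene z 0.040 33 [0.0066 0.0085 0.0101]
scene z 0.050 34 [0.007  0.0094 0.0109]
scene z 0.060 33 [0.0075 0.0088 0.0107]
scene z 0.070 34 [0.0063 0.0087 0.0111]
scene z 0.080 32 [0.0061 0.0088 0.0112]
scene z 0.090 40 [0.0059 0.0085 0.0113]
scene z 0.100 45 [0.     0.0081 0.0103]
y range [-0.03556314  0.02895733] top z 0.10509703692166528 ((5.583135604858398, -3.4201126098632812), (65.16129302978516, 10.510895729064941), 89.98988342285156)
```

View pics/w11.png

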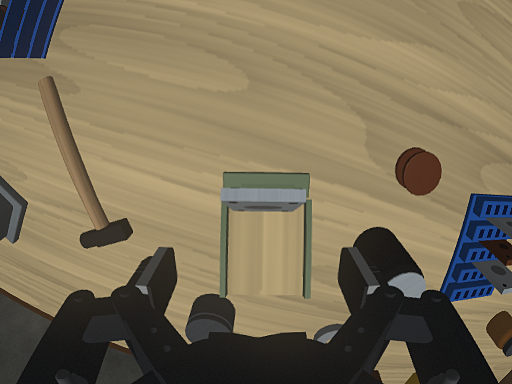

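step_arm:
  series:
    - {"x":0,"y":3,"z":0,"twist":0,"jaw":8.5}
    - {"x":1,"y":7,"z":0,"twist":0,"jaw":8.5}
    - {"x":1,"y":11,"z":0,"twist":0,"jaw":8.5}
    - {"x":2,"y":15,"z":0,"twist":-1,"jaw":8.5}
    - {"x":2,"y":19,"z":0,"twist":-1.7,"jaw":8.5}
    - {"x":3,"y":23,"z":0,"twist":-1.7,"jaw":8.5}
    - {"x":3,"y":27,"z":0,"twist":-1.7,"jaw":8.5}
    - {"x":4,"y":31,"z":0,"twist":-1.7,"jaw":8.5}
    - {"x":4,"y":34,"z":0,"twist":-1.7,"jaw":8.5}
    - {"x":4,"y":37,"z":0,"twist":-1.7,"jaw":8.5}

```text
clock: 9.62
eef_pos: [0.532, 0.168, 0.2175]
tool_rot: [0.576, -0.421, -0.55, -0.434]
ft_force: [-0.2, -0.4, 0.7]
grip_width: 0.0849
```

step_arm:
  series:
    - {"x":0.1,"y":3,"z":-2,"twist":0,"jaw":8.5}
    - {"x":0.1,"y":3.4,"z":-4,"twist":0,"jaw":8.5}
    - {"x":0.1,"y":3.4,"z":-7,"twist":0,"jaw":8.5}
    - {"x":0.1,"y":3.4,"z":-8,"twist":0,"jaw":8.5}
    - {"x":0.1,"y":3.4,"z":-8,"twist":0,"jaw":8.5}
    - {"x":0.1,"y":3.4,"z":-8,"twist":0,"jaw":8.5}

```text
clock: 10.12
eef_pos: [0.5322, 0.2013, 0.1367]
tool_rot: [0.576, -0.422, -0.55, -0.433]
ft_force: [-0.5, 0.3, 0.1]
grip_width: 0.0851
```

```bash
cat >> tray.py <<'E'
def grasp(d,p,R,guess,hw,ztop):
    ci=bot.camera_info('wrist');P=wcloud(d,p,R,ci).reshape(-1,3)
    a=np.radians(15.6);e=np.array([np.cos(a),np.sin(a)]);n=np.array([-e[1],e[0]])
    q=P[:,:2]-np.array(guess);k=P[(abs(q@e)<.016)&(abs(q@n)<.045)&(P[:,2]>ztop-.003)&(P[:,2]<ztop+.006)]
    r=cv2.minAreaRect((k[:,:2]*1000).astype(np.float32));print(len(k),'ztop',np.median(k[:,2]).round(4),r)
    c=np.array(r[0])/1000; off=c-p[:2]; print('TCP->plate dx,dy cm',(off*100).round(2),'jaw yaw',np.degrees(np.arctan2(R[1,2],R[0,2])))
    return c
E
python3 - <<'E'
from tray import *
im,d,p,R=look('w12');print(p,R.round(3),bot.get_obs()['joint_vel'].round(3))
grasp(d,p,R,(.536,.213),.028,.108)
E
```

```text
[0.53220301 0.20129356 0.13673043] [[ 0.038 -0.963 -0.268]
 [-0.009 -0.268  0.963]
 [-0.999 -0.034 -0.019]] [-0.004 -0.021  0.024 -0.004  0.    -0.001]
1426 ztop 0.1086 ((535.7406616210938, 213.4838104248047), (11.611048698425293, 55.53267288208008), 14.684979438781738)
TCP->plate dx,dy cm [0.35 1.22] jaw yaw 105.52247093668792
```

View pics/w12.png

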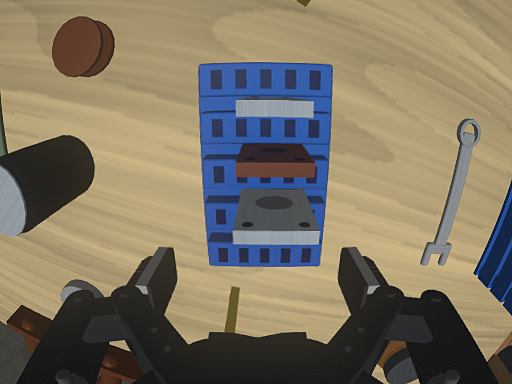

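step_arm:
  series:
    - {"x":0.7,"y":1.3,"z":0,"twist":0,"jaw":8.5}
    - {"x":0.7,"y":1.3,"z":-1.5,"twist":0,"jaw":8.5}
    - {"x":0.7,"y":1.3,"z":-3.5,"twist":0,"jaw":8.5}
    - {"x":0.7,"y":1.3,"z":-4.5,"twist":0,"jaw":8}
    - {"x":0.7,"y":1.3,"z":-4.5,"twist":0,"jaw":7}
    - {"x":0.7,"y":1.3,"z":-4.5,"twist":0,"jaw":6.2}
    - {"x":0.7,"y":1.3,"z":-4.5,"twist":0,"jaw":5}
    - {"x":0.7,"y":1.3,"z":-4.5,"twist":0,"jaw":5}
    - {"x":0.7,"y":1.3,"z":-4.5,"twist":0,"jaw":5}
    - {"x":0.7,"y":1.3,"z":-4.5,"twist":0,"jaw":5}

```text
clock: 11.0
eef_pos: [0.5417, 0.2151, 0.0951]
tool_rot: [0.577, -0.42, -0.549, -0.436]
ft_force: [-0.0, 0.5, 6.8]
grip_width: 0.0538
```

```bash
cat >> tray.py <<'E'
def inhand(d,p,R):
    ci=bot.camera_info('wrist');L=((wcloud(d,p,R,ci)-p)@R)
    q=L[(abs(L[...,2])<.018)&(abs(L[...,1])<.03)&(L[...,0]<.04)&(L[...,0]>-.04)]
    for a in np.arange(-.014,.026,.002):
        k=q[(q[:,1]>=a)&(q[:,1]<a+.002)]
        if len(k):print('y',round(a,3),len(k),np.percentile(k[:,0],[5,50,95]).round(4))
E
python3 - <<'E'
from tray import *
im,d,p,R=look('w13');print(p,R.round(3),bot.get_obs()['ft_force'].round(1))
inhand(d,p,R)
E
```

```text
[0.54174135 0.21509482 0.09511543] [[ 0.045 -0.963 -0.267]
 [-0.007 -0.268  0.963]
 [-0.999 -0.041 -0.018]] [-0.4  1.   5.6]
y -0.002 69 [-0.0146 -0.0135 -0.0125]
y 0.0 218 [-0.0149 -0.0139 -0.0129]
y 0.002 245 [-0.0149 -0.014  -0.013 ]
y 0.004 242 [-0.015 -0.014 -0.013]
y 0.006 254 [-0.0151 -0.0141 -0.0131]
y 0.008 1151 [-0.0147 -0.0082  0.0118]
y 0.01 1676 [-0.0039  0.0176  0.0374]
```

View pics/w13.png

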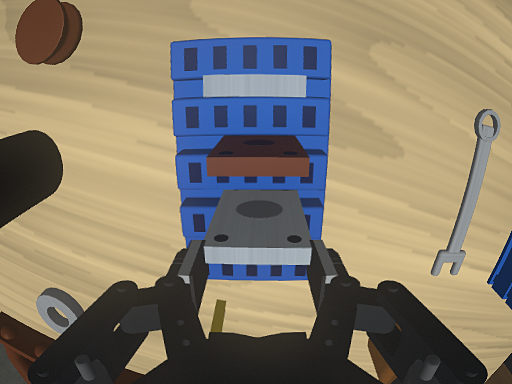

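step_arm:
  series:
    - {"x":0,"y":0,"z":1.5,"twist":0,"jaw":5}
    - {"x":0,"y":0,"z":4,"twist":0,"jaw":5}
    - {"x":0,"y":0,"z":8,"twist":0,"jaw":5}
    - {"x":0,"y":0,"z":12,"twist":0,"jaw":5}
    - {"x":0,"y":-2,"z":15,"twist":0.5,"jaw":5}
    - {"x":0,"y":-5,"z":16,"twist":1.5,"jaw":5}
    - {"x":0,"y":-9,"z":16,"twist":1.5,"jaw":5}
    - {"x":0,"y":-13,"z":16,"twist":1.5,"jaw":5}
    - {"x":0,"y":-17,"z":16,"twist":1.5,"jaw":5}
    - {"x":0,"y":-21,"z":16,"twist":1.5,"jaw":5}

```text
clock: 11.88
eef_pos: [0.541, 0.0035, 0.255]
tool_rot: [0.582, -0.412, -0.555, -0.428]
ft_force: [1.5, -0.3, -1.3]
grip_width: 0.0531
```

step_arm:
  series:
    - {"x":0.3,"y":-4,"z":0,"twist":0,"jaw":5}
    - {"x":0.6,"y":-8,"z":0,"twist":0,"jaw":5}
    - {"x":0.8,"y":-12,"z":0,"twist":0,"jaw":5}
    - {"x":0.8,"y":-16,"z":0,"twist":0,"jaw":5}
    - {"x":0.8,"y":-18.4,"z":-2,"twist":0,"jaw":5}
    - {"x":0.8,"y":-18.4,"z":-5,"twist":0,"jaw":5}
    - {"x":0.8,"y":-18.4,"z":-8,"twist":0,"jaw":5}
    - {"x":0.8,"y":-18.4,"z":-9,"twist":0,"jaw":5}
    - {"x":0.8,"y":-18.4,"z":-9,"twist":0,"jaw":5}
    - {"x":0.8,"y":-18.4,"z":-9,"twist":0,"jaw":5}

```text
clock: 12.72
eef_pos: [0.5488, -0.1802, 0.1652]
tool_rot: [0.582, -0.412, -0.555, -0.428]
ft_force: [-0.0, -0.6, -0.9]
grip_width: 0.0537
```

```bash
cat >> tray.py <<'E'
def handtray(d,p,R):
    """face/top of held plate in (u,y,w) about O"""
    ci=bot.camera_info('wrist');P=wcloud(d,p,R,ci).reshape(-1,3)-O
    c,s=np.cos(YAW),np.sin(YAW);U=np.c_[c*P[:,0]+s*P[:,1],-s*P[:,0]+c*P[:,1],P[:,2]]*1000
    k=((wcloud(d,p,R,ci).reshape(-1,3)-p)@R);m=(abs(k[:,2])<.05)&(abs(k[:,1])<.03)&(abs(k[:,0])<.09)
    return U[m],k[m]
E
python3 - <<'E'
from tray import *
im,d,p,R=look('w14');print(p,bot.get_obs()['eef_pos'],R.round(3),bot.get_obs()['ft_force'].round(1))
U,k=handtray(d,p,R)
top=k[:,0]<np.percentile(k[:,0],1)+.004
inhand(d,p,R)
for w in range(0,110,10):
    q=U[(U[:,2]>=w)&(U[:,2]<w+10)&(abs(U[:,1])<15)]
    if len(q)>5:print(w,len(q),np.percentile(q[:,0],[2,50,98]).round(1))
q=U[U[:,2]>100];print(len(q),q.min(0),q.max(0))
srep('s14')
E
```

```text
[ 0.54883835 -0.18016714  0.16518102] [ 0.5499171  -0.1803686   0.16651222] [[ 0.043 -0.955 -0.293]
 [-0.005 -0.294  0.956]
 [-0.999 -0.04  -0.018]] [ 0.1  0.3 -0.4]
y -0.002 64 [-0.0145 -0.0134 -0.0125]
y 0.0 232 [-0.0149 -0.0138 -0.0128]
y 0.002 240 [-0.0151 -0.014  -0.0129]
y 0.004 237 [-0.015  -0.014  -0.0129]
y 0.006 260 [-0.0152 -0.0141 -0.0132]
y 0.008 1138 [-0.0146 -0.0083  0.0123]
y 0.01 1694 [-0.0044  0.0172  0.0373]
10 9 [1.1 1.8 1.9]
20 189 [-3.6  0.3  9.2]
30 290 [-8.6  8.6  9.2]
40 183 [8.4 8.7 9.2]
50 216 [8.3 8.8 9.2]
60 244 [8.2 8.7 9.1]
70 281 [8.1 8.6 9.1]
80 348 [8.  8.7 9.3]
90 372 [8.  8.8 9.3]
100 442 [7.7 8.4 9.1]
20338 [ -3.78968518 -46.56125722 100.01558836] [ 30.18857814  54.07724999 200.27492024]
scene z 0.010 8 [0.0062 0.0283 0.0302]
scene z 0.020 27 [0.0078 0.0327 0.0347]
scene z 0.030 35 [0.007 0.036 0.041]
scene z 0.040 34 [0.0069 0.0414 0.0458]
scene z 0.050 42 [0.0082 0.0287 0.0516]
scene z 0.060 41 [0.0076 0.0514 0.0561]
scene z 0.070 48 [0.0073 0.0124 0.0609]
scene z 0.080 42 [0.0065 0.0113 0.067 ]
scene z 0.090 30 [0.0065 0.0092 0.0695]
scene z 0.100 30 [0.0005 0.0086 0.0692]
```

View pics/w14.png

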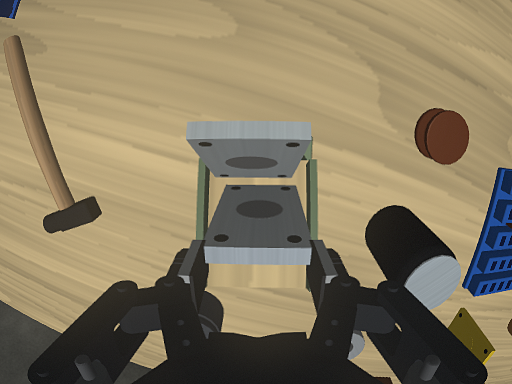

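View pics/s14.png

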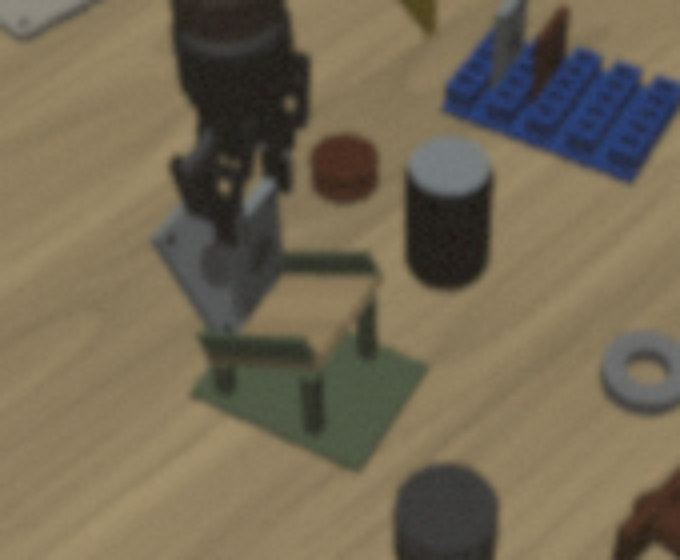

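step_arm:
  series:
    - {"x":0,"y":-0.1,"z":-0.8,"twist":0,"jaw":5}
    - {"x":0,"y":-0.1,"z":-1.2,"twist":0,"jaw":5}
    - {"x":0,"y":-0.1,"z":-1.5,"twist":0,"jaw":5}
    - {"x":0,"y":-0.1,"z":-1.8,"twist":0,"jaw":5}
    - {"x":0,"y":-0.1,"z":-1.8,"twist":0,"jaw":5}

```text
clock: 13.23
eef_pos: [0.5513, -0.1812, 0.1506]
tool_rot: [0.585, -0.411, -0.553, -0.429]
ft_force: [-1.1, 1.0, 4.6]
grip_width: 0.0534
```

step_arm:
  series:
    - {"x":-0.5,"y":-0.15,"z":-0.15,"twist":0,"jaw":5}
    - {"x":-1.0,"y":-0.3,"z":-0.25,"twist":0,"jaw":5}
    - {"x":-1.5,"y":-0.45,"z":-0.4,"twist":0,"jaw":5}
    - {"x":-2.0,"y":-0.6,"z":-0.55,"twist":0,"jaw":5}
    - {"x":-2.4,"y":-0.7,"z":-0.7,"twist":0,"jaw":5}
    - {"x":-2.8,"y":-0.85,"z":-0.85,"twist":0,"jaw":5}
    - {"x":-3.1,"y":-0.95,"z":-1.0,"twist":0,"jaw":5}
    - {"x":-3.4,"y":-1.0,"z":-1.15,"twist":0,"jaw":5}
    - {"x":-3.4,"y":-1.0,"z":-1.15,"twist":0,"jaw":5}

```text
clock: 13.98
eef_pos: [0.5188, -0.1918, 0.1425]
tool_rot: [0.587, -0.41, -0.551, -0.43]
ft_force: [-0.9, 2.2, 13.6]
grip_width: 0.0533
```

Run:
```python
from tray import *
im,d,p,R=look('w15');print(p,bot.get_obs()['eef_pos'],R.round(3),bot.get_obs()['ft_force'].round(1))
report(d,p,R,0);srep('s15')
```

```text
[ 0.51881381 -0.1917845   0.14247092] [ 0.51903133 -0.19173758  0.14253684] [[ 0.057 -0.954 -0.294]
 [-0.008 -0.295  0.956]
 [-0.998 -0.052 -0.024]] [-1.2  3.  14. ]
 z 0.000 518 [0.0109 0.0525 0.0592]
 z 0.010 121 [0.0104 0.012  0.0131]
 z 0.020 108 [0.0104 0.0137 0.0147]
 z 0.030 108 [0.0106 0.0152 0.016 ]
 z 0.040 152 [0.0106 0.0165 0.0174]
 z 0.050 210 [0.0106 0.0181 0.019 ]
 z 0.060 247 [0.0105 0.0198 0.0207]
 z 0.070 296 [0.0104 0.0216 0.0226]
 z 0.080 548 [-0.0053  0.0104  0.024 ]
 z 0.090 2248 [-0.0043  0.0282  0.0348]
 z 0.100 1778 [0.0009 0.0055 0.0101]
scene z 0.010 29 [0.0186 0.0205 0.0224]
scene z 0.020 29 [0.0201 0.0219 0.0251]
scene z 0.030 30 [0.0208 0.0244 0.0259]
scene z 0.040 29 [0.0229 0.026  0.0283]
scene z 0.050 30 [0.0258 0.0274 0.0302]
scene z 0.060 30 [0.0266 0.0288 0.0315]
scene z 0.070 31 [0.0283 0.0305 0.0321]
scene z 0.080 30 [0.0297 0.0322 0.0341]
scene z 0.090 41 [0.009  0.0332 0.0363]
scene z 0.100 16 [0.0092 0.0284 0.0365]
```

View pics/w15.png

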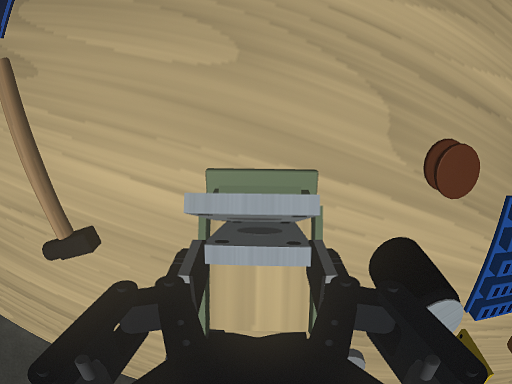

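View pics/s15.png

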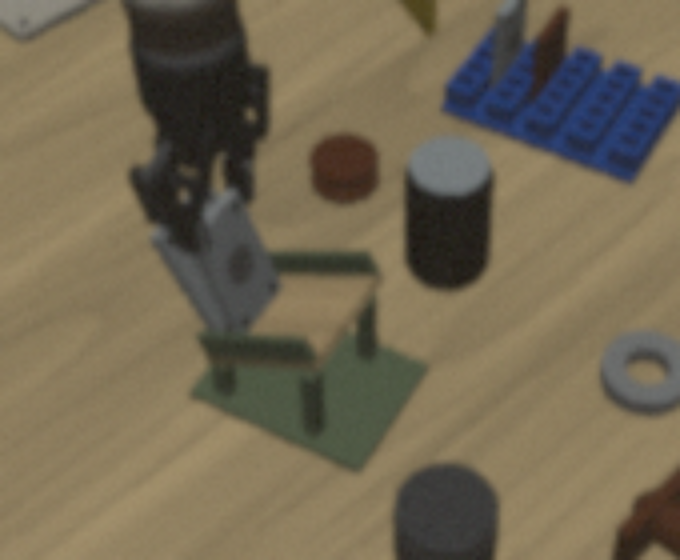

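step_arm:
  series:
    - {"x":-0.3,"y":-0.1,"z":-0.15,"twist":0,"jaw":5}
    - {"x":-0.6,"y":-0.2,"z":-0.3,"twist":0,"jaw":5}
    - {"x":-0.8,"y":-0.25,"z":-0.45,"twist":0,"jaw":5}
    - {"x":-1.0,"y":-0.3,"z":-0.55,"twist":0,"jaw":5}
    - {"x":-1.0,"y":-0.3,"z":-0.55,"twist":0,"jaw":5}
    - {"x":-1.0,"y":-0.3,"z":-0.55,"twist":0,"jaw":5}

```text
clock: 14.58
eef_pos: [0.5091, -0.1954, 0.1384]
tool_rot: [0.587, -0.41, -0.55, -0.43]
ft_force: [-0.7, 0.9, 9.8]
grip_width: 0.0541
```

Run:
```python
from tray import *
im,d,p,R=look('w16');print(p,bot.get_obs()['eef_pos'],R.round(3),bot.get_obs()['ft_force'].round(1))
report(d,p,R,0);srep('s16')
```

```text
[ 0.50912799 -0.19539575  0.13839936] [ 0.50913806 -0.19539899  0.13839115] [[ 0.059 -0.954 -0.293]
 [-0.009 -0.294  0.956]
 [-0.998 -0.054 -0.026]] [-1.3  0.5  9.1]
 z 0.000 785 [0.0381 0.0484 0.0586]
 z 0.030 6 [0.0117 0.0118 0.012 ]
 z 0.040 72 [0.0116 0.012  0.0125]
 z 0.050 80 [0.0122 0.0125 0.0129]
 z 0.060 99 [0.0128 0.0132 0.0134]
 z 0.070 114 [0.0134 0.0137 0.0139]
 z 0.080 416 [-0.0052 -0.0019  0.0144]
 z 0.090 2138 [-0.0044  0.018   0.0242]
 z 0.100 1687 [0.0008 0.0052 0.0097]
scene z 0.010 32 [0.0173 0.0197 0.0217]
scene z 0.020 36 [0.0175 0.0194 0.0219]
scene z 0.030 31 [0.0182 0.0204 0.0229]
scene z 0.040 30 [0.0183 0.0207 0.0234]
scene z 0.050 32 [0.0198 0.021  0.0233]
scene z 0.060 32 [0.0201 0.0218 0.0235]
scene z 0.070 36 [0.0199 0.0225 0.0247]
scene z 0.080 32 [0.0208 0.0225 0.0249]
scene z 0.090 37 [0.0082 0.0232 0.026 ]
scene z 0.100 34 [0.005  0.0151 0.0256]
```

View pics/w16.png

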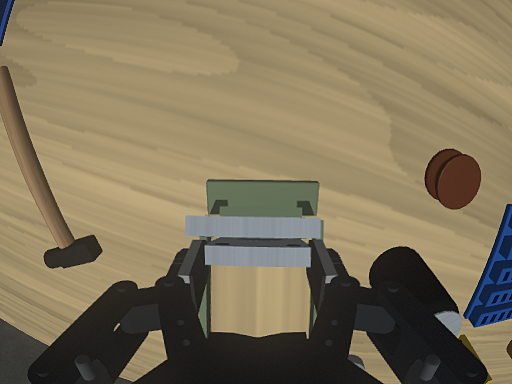

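step_arm:
  series:
    - {"x":-0.2,"y":-0.05,"z":-0.1,"twist":0,"jaw":5}
    - {"x":-0.3,"y":-0.1,"z":-0.15,"twist":0,"jaw":5}
    - {"x":-0.3,"y":-0.1,"z":-0.15,"twist":0,"jaw":5}
    - {"x":-0.3,"y":-0.1,"z":-0.15,"twist":0,"jaw":5.7}
    - {"x":-0.3,"y":-0.1,"z":-0.15,"twist":0,"jaw":6.5}
    - {"x":-0.3,"y":-0.1,"z":-0.15,"twist":0,"jaw":8.5}
    - {"x":-0.3,"y":-0.1,"z":-0.15,"twist":0,"jaw":8.5}
    - {"x":-0.2,"y":-0.1,"z":1.5,"twist":0,"jaw":8.5}
    - {"x":-0.2,"y":-0.1,"z":4.5,"twist":0,"jaw":8.5}
    - {"x":-0.2,"y":-0.1,"z":8,"twist":0,"jaw":8.5}

```text
clock: 15.52
eef_pos: [0.5039, -0.1959, 0.2158]
tool_rot: [0.584, -0.412, -0.553, -0.429]
ft_force: [1.1, -1.4, 0.5]
grip_width: 0.0848
```

```bash
cat >> tray.py <<'E'
def placed(d,p,R,zt,xlo,xhi):
    ci=bot.camera_info('wrist');L=(wcloud(d,p,R,ci).reshape(-1,3)-O)@TR
    k=L[(abs(L[:,2]-zt)<.005)&(L[:,0]>xlo)&(L[:,0]<xhi)&(abs(L[:,1])<.05)]
    print('plate top',zt,len(k),'z',np.median(k[:,2]).round(4),cv2.minAreaRect((k[:,:2]*1000).astype(np.float32)))
E
python3 - <<'E'
from tray import *
im,d,p,R=look('w17');print(p,bot.get_obs()['eef_pos'],R.round(3),bot.get_obs()['ft_force'].round(1))
report(d,p,R,0);srep('s17')
placed(d,p,R,.105,-.005,.016);placed(d,p,R,.098,.011,.03)
E
```

```text
[ 0.50390787 -0.19589563  0.21579125] [ 0.50835423 -0.19763122  0.22526852] [[ 0.05  -0.955 -0.293]
 [-0.007 -0.294  0.956]
 [-0.999 -0.046 -0.021]] [ 2.5 -1.   5.7]
 z 0.000 851 [0.0223 0.0404 0.0577]
 z 0.010 26 [0.0207 0.021  0.0215]
 z 0.020 32 [0.0206 0.0209 0.0215]
 z 0.030 25 [0.0206 0.0212 0.0214]
 z 0.040 29 [0.0205 0.0211 0.0215]
 z 0.050 36 [0.0207 0.0212 0.0215]
 z 0.060 50 [0.0206 0.021  0.0213]
 z 0.070 47 [0.0205 0.0209 0.0214]
 z 0.080 145 [-0.0052 -0.0028  0.0212]
 z 0.090 930 [-0.0041  0.0151  0.0207]
 z 0.100 788 [0.0013 0.0062 0.0107]
scene z 0.010 31 [0.0167 0.0189 0.0212]
scene z 0.020 31 [0.0173 0.0195 0.0224]
scene z 0.030 36 [0.0167 0.0192 0.0217]
scene z 0.040 30 [0.0176 0.0199 0.0214]
scene z 0.050 35 [0.0177 0.0197 0.0214]
scene z 0.060 34 [0.0164 0.0194 0.0221]
scene z 0.070 30 [0.0171 0.019  0.0215]
scene z 0.080 34 [0.017  0.019  0.0212]
scene z 0.090 39 [0.01  0.019 0.022]
scene z 0.100 61 [0.0006 0.0104 0.0203]
plate top 0.105 1298 z 0.1051 ((7.665927410125732, -3.791057586669922), (65.60777282714844, 14.146437644958496), 88.85064697265625)
plate top 0.098 1036 z 0.0981 ((15.898757934570312, 0.07898330688476562), (56.587364196777344, 10.25833797454834), 88.90843200683594)
```

View pics/w17.png

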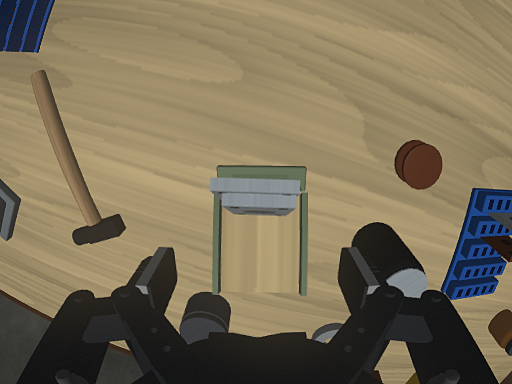

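step_arm:
  series:
    - {"x":0,"y":3,"z":0,"twist":0,"jaw":8.5}
    - {"x":0,"y":7,"z":0,"twist":0,"jaw":8.5}
    - {"x":0,"y":11,"z":0,"twist":0,"jaw":8.5}
    - {"x":0,"y":15,"z":0,"twist":-1,"jaw":8.5}
    - {"x":-1,"y":19,"z":0,"twist":-1.5,"jaw":8.5}
    - {"x":-2,"y":23,"z":0,"twist":-1.5,"jaw":8.5}
    - {"x":-3,"y":27,"z":0,"twist":-1.5,"jaw":8.5}
    - {"x":-4,"y":31,"z":0,"twist":-1.5,"jaw":8.5}
    - {"x":-4.6,"y":34,"z":0,"twist":-1.5,"jaw":8.5}
    - {"x":-4.6,"y":36,"z":0,"twist":-1.5,"jaw":8.5}

```text
clock: 16.45
eef_pos: [0.4604, 0.1639, 0.2222]
tool_rot: [0.585, -0.418, -0.542, -0.435]
ft_force: [-0.0, -0.0, -0.2]
grip_width: 0.0848
```

step_arm:
  series:
    - {"x":0,"y":1.5,"z":-2,"twist":0,"jaw":8.5}
    - {"x":0,"y":1.9,"z":-4,"twist":0,"jaw":8.5}
    - {"x":0,"y":1.9,"z":-7,"twist":0,"jaw":8.5}
    - {"x":0,"y":1.9,"z":-8.5,"twist":0,"jaw":8.5}
    - {"x":0,"y":1.9,"z":-8.5,"twist":0,"jaw":8.5}
    - {"x":0,"y":1.9,"z":-8.5,"twist":0,"jaw":8.5}

```text
clock: 16.95
eef_pos: [0.4589, 0.1818, 0.1357]
tool_rot: [0.584, -0.419, -0.543, -0.434]
ft_force: [-0.8, 0.8, -0.0]
grip_width: 0.0851
```

Run:
```python
from tray import *
im,d,p,R=look('w18');print(p,bot.get_obs()['eef_pos'],R.round(3),bot.get_obs()['joint_vel'].round(3))
grasp(d,p,R,(.459,.1895),.023,.100)
```

```text
[0.45887    0.18183956 0.13570228] [0.46014343 0.18236599 0.13710512] [[ 0.059 -0.961 -0.27 ]
 [-0.019 -0.271  0.962]
 [-0.998 -0.051 -0.034]] [-0.001 -0.02   0.032 -0.001  0.004 -0.001]
1076 ztop 0.1006 ((459.1442565917969, 190.43190002441406), (11.35747241973877, 45.765594482421875), 15.847522735595703)
TCP->plate dx,dy cm [0.03 0.86] jaw yaw 105.66860945214167
```

View pics/w18.png

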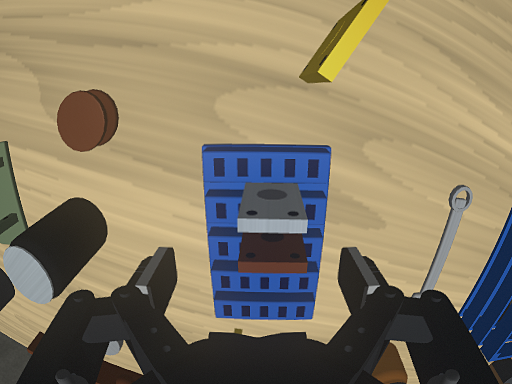

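step_arm:
  series:
    - {"x":0.3,"y":0.9,"z":0,"twist":0,"jaw":8.5}
    - {"x":0.3,"y":0.9,"z":-2,"twist":0,"jaw":8.5}
    - {"x":0.3,"y":0.9,"z":-4,"twist":0,"jaw":8.5}
    - {"x":0.3,"y":0.9,"z":-5,"twist":0,"jaw":7.5}
    - {"x":0.3,"y":0.9,"z":-5,"twist":0,"jaw":6.5}
    - {"x":0.3,"y":0.9,"z":-5,"twist":0,"jaw":5.4}
    - {"x":0.3,"y":0.9,"z":-5,"twist":0,"jaw":4}
    - {"x":0.3,"y":0.9,"z":-5,"twist":0,"jaw":4}
    - {"x":0.3,"y":0.9,"z":-5,"twist":0,"jaw":4}
    - {"x":0.3,"y":0.9,"z":-5,"twist":0,"jaw":4}

```text
clock: 17.83
eef_pos: [0.465, 0.1922, 0.0891]
tool_rot: [0.585, -0.417, -0.541, -0.437]
ft_force: [-0.1, -0.1, 5.9]
grip_width: 0.0431
```

Run:
```python
from tray import *
im,d,p,R=look('w19');print(p,bot.get_obs()['eef_pos'],R.round(3),bot.get_obs()['ft_force'].round(1))
inhand(d,p,R)
```

```text
[0.4649745  0.19223626 0.08914971] [0.46496003 0.1922246  0.08913605] [[ 0.066 -0.961 -0.27 ]
 [-0.015 -0.271  0.962]
 [-0.998 -0.059 -0.033]] [0.4 0.7 6.6]
y -0.002 14 [-0.0118 -0.0116 -0.0106]
y 0.0 201 [-0.0126 -0.0117 -0.0108]
y 0.002 234 [-0.0129 -0.0118 -0.0108]
y 0.004 242 [-0.0131 -0.012  -0.0108]
y 0.006 238 [-0.0132 -0.0121 -0.011 ]
y 0.008 446 [-0.0129 -0.0113 -0.005 ]
y 0.01 1992 [-0.0096  0.007   0.0283]
y 0.012 376 [0.0247 0.0341 0.0395]
```

View pics/w19.png

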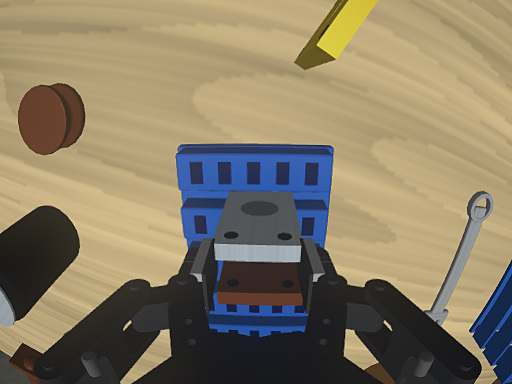

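step_arm:
  series:
    - {"x":0,"y":0,"z":1.5,"twist":0,"jaw":4}
    - {"x":0,"y":0,"z":4,"twist":0,"jaw":4}
    - {"x":0,"y":0,"z":8,"twist":0,"jaw":4}
    - {"x":0,"y":0,"z":12,"twist":0,"jaw":4}
    - {"x":0.5,"y":-2,"z":15,"twist":0.5,"jaw":4}
    - {"x":2,"y":-5,"z":16,"twist":1.4,"jaw":4}
    - {"x":4,"y":-9,"z":16,"twist":1.4,"jaw":4}
    - {"x":6,"y":-13,"z":16,"twist":1.4,"jaw":4}
    - {"x":8,"y":-17,"z":16,"twist":1.4,"jaw":4}
    - {"x":9,"y":-20.5,"z":16,"twist":1.4,"jaw":4}

```text
clock: 18.72
eef_pos: [0.5548, -0.0108, 0.2495]
tool_rot: [0.591, -0.409, -0.547, -0.43]
ft_force: [1.2, -0.4, -1.2]
grip_width: 0.0436
```

step_arm:
  series:
    - {"x":0.3,"y":-4,"z":0,"twist":0,"jaw":4}
    - {"x":0.5,"y":-8,"z":0,"twist":0,"jaw":4}
    - {"x":0.5,"y":-12,"z":0,"twist":0,"jaw":4}
    - {"x":0.5,"y":-15.5,"z":0,"twist":0,"jaw":4}
    - {"x":0.5,"y":-16.7,"z":-2,"twist":0,"jaw":4}
    - {"x":0.5,"y":-16.7,"z":-5,"twist":0,"jaw":4}
    - {"x":0.5,"y":-16.7,"z":-7.5,"twist":0,"jaw":4}
    - {"x":0.5,"y":-16.7,"z":-8,"twist":0,"jaw":4}
    - {"x":0.5,"y":-16.7,"z":-8,"twist":0,"jaw":4}
    - {"x":0.5,"y":-16.7,"z":-8,"twist":0,"jaw":4}

```text
clock: 19.55
eef_pos: [0.5602, -0.1777, 0.1704]
tool_rot: [0.591, -0.409, -0.546, -0.43]
ft_force: [0.2, 0.7, 0.5]
grip_width: 0.0438
```

Run:
```python
from tray import *
im,d,p,R=look('w20');print(p,bot.get_obs()['eef_pos'],R.round(3),bot.get_obs()['ft_force'].round(1))
U,k=handtray(d,p,R)
for w in range(10,130,10):
    q=U[(U[:,2]>=w)&(U[:,2]<w+10)&(abs(U[:,1])<12)]
    if len(q)>5:print(w,len(q),np.percentile(q[:,0],[2,50,98]).round(1))
q=U[(U[:,2]>108)&(abs(U[:,1])<35)&(U[:,0]>0)&(U[:,2]<130)];print(len(q),np.percentile(q,[2,50,98],axis=0).round(1))
inhand(d,p,R)
```

```text
[ 0.56015266 -0.17765816  0.1703863 ] [ 0.56091041 -0.17778917  0.17134809] [[ 0.068 -0.953 -0.294]
 [-0.014 -0.295  0.955]
 [-0.998 -0.061 -0.033]] [ 0.5 -0.  -1.8]
20 55 [ 7.8  9.3 11.1]
30 104 [ 4.9 13.7 20.4]
40 146 [19.5 20.  20.4]
50 168 [19.5 19.9 20.5]
60 187 [19.4 19.9 20.4]
70 218 [19.2 19.7 20.3]
80 254 [19.1 19.6 20.2]
90 302 [19.1 19.7 20.4]
100 314 [18.8 19.7 20.2]
110 420 [18.6 19.2 19.9]
120 1073 [18.9 22.2 29. ]
3337 [[ 18.5 -25.2 109.2]
 [ 19.8   1.6 125.5]
 [ 34.8  28.8 129. ]]
y -0.002 16 [-0.0118 -0.0113 -0.0098]
y 0.0 197 [-0.0126 -0.0116 -0.0105]
y 0.002 235 [-0.0129 -0.0118 -0.0108]
y 0.004 242 [-0.0128 -0.0117 -0.0107]
y 0.006 242 [-0.013  -0.012  -0.0109]
y 0.008 441 [-0.0129 -0.0113 -0.0059]
y 0.01 1944 [-0.0093  0.0065  0.0271]
y 0.012 423 [0.0243 0.033  0.0395]
```

View pics/w20.png

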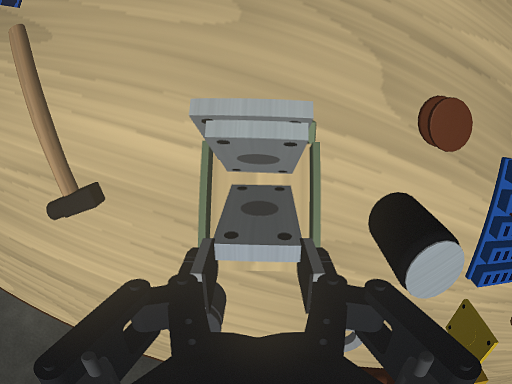

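step_arm:
  series:
    - {"x":-0.1,"y":0,"z":-1.0,"twist":0,"jaw":4}
    - {"x":-0.1,"y":0,"z":-1.6,"twist":0,"jaw":4}
    - {"x":-0.1,"y":0,"z":-2.0,"twist":0,"jaw":4}
    - {"x":-0.1,"y":0,"z":-2.3,"twist":0,"jaw":4}
    - {"x":-0.1,"y":0,"z":-2.4,"twist":0,"jaw":4}
    - {"x":-0.1,"y":0,"z":-2.4,"twist":0,"jaw":4}

```text
clock: 20.1
eef_pos: [0.5613, -0.1773, 0.1497]
tool_rot: [0.593, -0.408, -0.545, -0.431]
ft_force: [-1.4, 1.7, 8.6]
grip_width: 0.0438
```

step_arm:
  series:
    - {"x":-0.5,"y":-0.15,"z":-0.15,"twist":0,"jaw":4}
    - {"x":-1.0,"y":-0.3,"z":-0.25,"twist":0,"jaw":4}
    - {"x":-1.5,"y":-0.45,"z":-0.4,"twist":0,"jaw":4}
    - {"x":-1.9,"y":-0.6,"z":-0.55,"twist":0,"jaw":4}
    - {"x":-2.3,"y":-0.7,"z":-0.7,"twist":0,"jaw":4}
    - {"x":-2.6,"y":-0.8,"z":-0.85,"twist":0,"jaw":4}
    - {"x":-2.9,"y":-0.9,"z":-0.95,"twist":0,"jaw":4}
    - {"x":-3.1,"y":-0.95,"z":-1.05,"twist":0,"jaw":4}
    - {"x":-3.1,"y":-0.95,"z":-1.05,"twist":0,"jaw":4}

```text
clock: 20.85
eef_pos: [0.5324, -0.1873, 0.1425]
tool_rot: [0.595, -0.406, -0.542, -0.432]
ft_force: [1.1, 2.9, 12.8]
grip_width: 0.0434
```

Run:
```python
from tray import *
im,d,p,R=look('w21');print(p,bot.get_obs()['eef_pos'],R.round(3),bot.get_obs()['ft_force'].round(1))
report(d,p,R,0);srep('s21')
```

```text
[ 0.53240473 -0.18727458  0.14250109] [ 0.53255458 -0.1872048   0.14253662] [[ 0.082 -0.952 -0.294]
 [-0.015 -0.296  0.955]
 [-0.997 -0.074 -0.038]] [ 0.   2.6 12.8]
 z 0.000 170 [0.0205 0.0576 0.0598]
 z 0.010 144 [0.0204 0.0225 0.0236]
 z 0.020 156 [0.0204 0.0245 0.0254]
 z 0.030 159 [0.0205 0.0262 0.0271]
 z 0.040 189 [0.0206 0.028  0.0289]
 z 0.050 242 [0.0205 0.0296 0.0306]
 z 0.060 311 [0.0204 0.0314 0.0325]
 z 0.070 347 [0.0204 0.0334 0.0344]
 z 0.080 1728 [-0.0044  0.04    0.0457]
 z 0.090 2490 [-0.0044  0.0158  0.0393]
 z 0.100 2008 [0.0008 0.0056 0.0103]
scene z 0.010 30 [0.0289 0.0312 0.0324]
scene z 0.020 26 [0.0302 0.0328 0.0351]
scene z 0.030 31 [0.0322 0.0336 0.0365]
scene z 0.040 29 [0.0335 0.0367 0.0388]
scene z 0.050 34 [0.0302 0.0384 0.0408]
scene z 0.060 34 [0.018  0.0402 0.0428]
scene z 0.070 31 [0.0306 0.0417 0.045 ]
scene z 0.080 28 [0.0208 0.0438 0.0463]
scene z 0.090 17 [0.0166 0.0402 0.0467]
scene z 0.100 8 [0.0016 0.0094 0.0538]
```

View pics/w21.png

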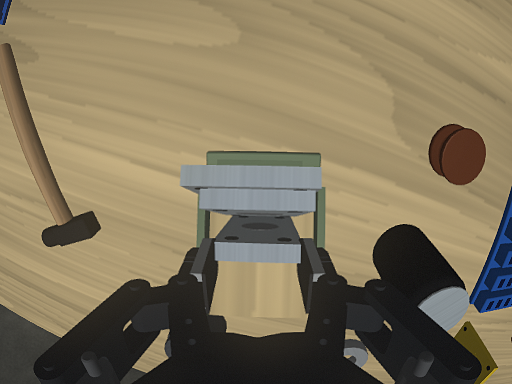

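step_arm:
  series:
    - {"x":-0.3,"y":-0.1,"z":-0.15,"twist":0,"jaw":4}
    - {"x":-0.6,"y":-0.2,"z":-0.3,"twist":0,"jaw":4}
    - {"x":-0.9,"y":-0.3,"z":-0.5,"twist":0,"jaw":4}
    - {"x":-1.1,"y":-0.35,"z":-0.6,"twist":0,"jaw":4}
    - {"x":-1.1,"y":-0.35,"z":-0.6,"twist":0,"jaw":4}
    - {"x":-1.1,"y":-0.35,"z":-0.6,"twist":0,"jaw":4}

```text
clock: 21.45
eef_pos: [0.5218, -0.1913, 0.138]
tool_rot: [0.596, -0.406, -0.541, -0.432]
ft_force: [-1.2, 1.6, 10.3]
grip_width: 0.0437
```

Run:
```python
from tray import *
im,d,p,R=look('w22');print(p,bot.get_obs()['eef_pos'],R.round(3),bot.get_obs()['ft_force'].round(1))
report(d,p,R,0);srep('s22')
```

```text
[ 0.5217735  -0.1912852   0.13804459] [ 0.5217639  -0.1912636   0.13803991] [[ 0.084 -0.952 -0.294]
 [-0.016 -0.296  0.955]
 [-0.996 -0.076 -0.04 ]] [-0.4  1.6 10.6]
 z 0.000 458 [0.0473 0.0532 0.0593]
 z 0.040 47 [0.022  0.0222 0.0225]
 z 0.050 111 [0.0224 0.0228 0.0232]
 z 0.060 116 [0.023  0.0233 0.0236]
 z 0.070 134 [0.0235 0.0238 0.0241]
 z 0.080 1004 [-0.0049  0.0265  0.034 ]
 z 0.090 3026 [-0.0039  0.0167  0.0325]
 z 0.100 1932 [0.0008 0.0054 0.01  ]
scene z 0.010 29 [0.0269 0.03   0.0321]
scene z 0.020 31 [0.0277 0.0299 0.0319]
scene z 0.030 30 [0.0291 0.0302 0.0325]
scene z 0.040 36 [0.0283 0.0311 0.0328]
scene z 0.050 31 [0.0296 0.0315 0.0335]
scene z 0.060 32 [0.0291 0.0315 0.0335]
scene z 0.070 32 [0.0296 0.0322 0.0349]
scene z 0.080 31 [0.0305 0.0334 0.0381]
scene z 0.090 41 [0.0179 0.0302 0.0433]
scene z 0.100 10 [0.0039 0.0149 0.0457]
```

View pics/w22.png

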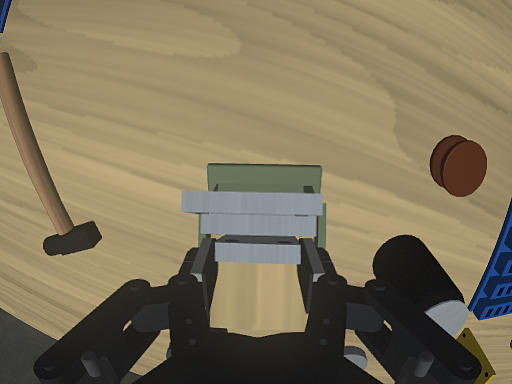

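step_arm:
  series:
    - {"x":-0.2,"y":-0.05,"z":-0.1,"twist":0,"jaw":4}
    - {"x":-0.3,"y":-0.1,"z":-0.15,"twist":0,"jaw":4}
    - {"x":-0.3,"y":-0.1,"z":-0.15,"twist":0,"jaw":4}
    - {"x":-0.3,"y":-0.1,"z":-0.15,"twist":0,"jaw":4.7}
    - {"x":-0.3,"y":-0.1,"z":-0.15,"twist":0,"jaw":5.5}
    - {"x":-0.3,"y":-0.1,"z":-0.15,"twist":0,"jaw":8}
    - {"x":-0.3,"y":-0.1,"z":-0.15,"twist":0,"jaw":8.5}
    - {"x":-0.2,"y":-0.1,"z":1.5,"twist":0,"jaw":8.5}
    - {"x":-0.2,"y":-0.1,"z":4.5,"twist":0,"jaw":8.5}
    - {"x":-0.2,"y":-0.1,"z":8,"twist":0,"jaw":8.5}

```text
clock: 22.38
eef_pos: [0.5162, -0.1917, 0.215]
tool_rot: [0.593, -0.408, -0.545, -0.431]
ft_force: [1.0, 0.1, 0.1]
grip_width: 0.0849
```

step_arm:
  series:
    - {"x":0,"y":0,"z":2,"twist":0,"jaw":8.5}
    - {"x":0,"y":0,"z":3,"twist":0,"jaw":8.5}
    - {"x":0,"y":0,"z":3,"twist":0,"jaw":8.5}
    - {"x":0,"y":0,"z":3,"twist":0,"jaw":8.5}
    - {"x":0,"y":0,"z":3,"twist":0,"jaw":8.5}

```text
clock: 22.8
eef_pos: [0.5148, -0.1914, 0.2426]
tool_rot: [0.591, -0.408, -0.546, -0.431]
ft_force: [0.5, -0.3, -0.7]
grip_width: 0.0852
```

Run:
```python
from tray import *
o=bot.get_obs();print(o['joint_vel'].round(3))
im,d,p,R=look('w23');print(p,bot.get_obs()['eef_pos'],R.round(3),bot.get_obs()['ft_force'].round(1))
report(d,p,R,0);srep('s23')
placed(d,p,R,.105,-.005,.013);placed(d,p,R,.098,.009,.024);placed(d,p,R,.090,.019,.037)
im,d=bot.camera('top');cv2.imwrite('pics/t23.png',im[:,:,::-1])
plates([cloud('top',d,bot.camera_info('top'))],np.radians(16.3),np.array([.518,.199]))
```

```text
[ 0.004  0.008 -0.002  0.001  0.002 -0.001]
[ 0.51481437 -0.19135244  0.24263638] [ 0.51482919 -0.19132144  0.24257737] [[ 0.07  -0.953 -0.294]
 [-0.012 -0.295  0.955]
 [-0.997 -0.063 -0.032]] [0.5 1.1 0.3]
 z 0.000 519 [0.0322 0.0451 0.0587]
 z 0.010 31 [0.0309 0.0318 0.0329]
 z 0.020 35 [0.0309 0.0319 0.0328]
 z 0.030 32 [0.0308 0.0323 0.0328]
 z 0.040 43 [0.0309 0.032  0.0328]
 z 0.050 49 [0.0308 0.0319 0.0327]
 z 0.060 48 [0.0308 0.0318 0.0327]
 z 0.070 53 [0.0308 0.0318 0.0328]
 z 0.080 381 [-0.0056  0.0262  0.0323]
 z 0.090 1141 [-0.0039  0.0189  0.0304]
 z 0.100 686 [0.0018 0.007  0.0118]
scene z 0.010 27 [0.0272 0.0299 0.0321]
scene z 0.020 33 [0.0274 0.0295 0.0322]
scene z 0.030 31 [0.028  0.0301 0.0324]
scene z 0.040 29 [0.0277 0.0302 0.0318]
scene z 0.050 36 [0.0271 0.0296 0.0322]
scene z 0.060 32 [0.0282 0.03   0.0324]
scene z 0.070 34 [0.028  0.0296 0.0321]
scene z 0.080 34 [0.0275 0.0302 0.032 ]
scene z 0.090 62 [0.0122 0.0212 0.032 ]
scene z 0.100 58 [0.0021 0.0097 0.0206]
plate top 0.105 1099 z 0.1051 ((6.6084136962890625, -3.247180938720703), (10.965989112854004, 65.87152099609375), 2.763254165649414)
plate top 0.098 1006 z 0.0982 ((16.702333450317383, -2.7553062438964844), (10.706032752990723, 65.44770812988281), 3.0980384349823)
plate top 0.09 753 z 0.0902 ((26.715797424316406, 1.472381591796875), (10.810988426208496, 54.6777229309082), 3.350159168243408)
-0.02 n 129 top 0.093 x -0.0205 y -0.017..0.033 w 0.050 world [0.4961 0.2006]
```

View pics/w23.png

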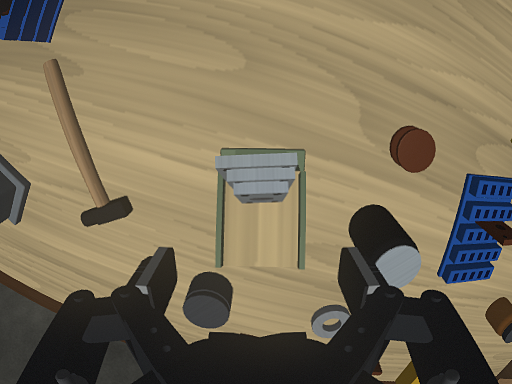

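View pics/s23.png

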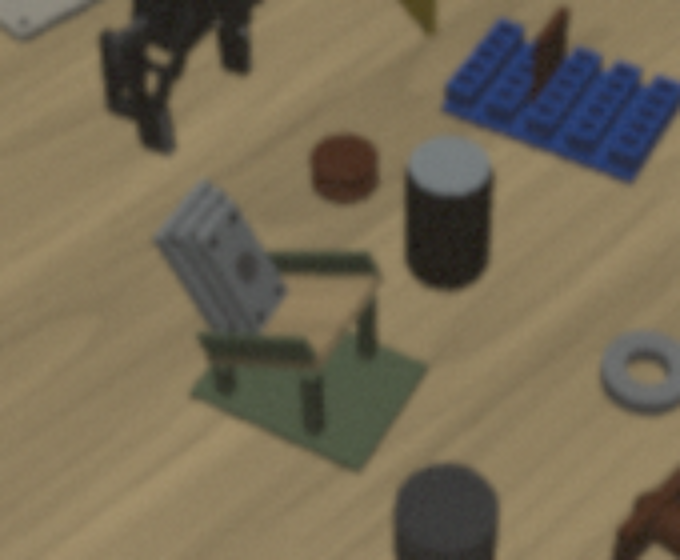

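View pics/t23.png

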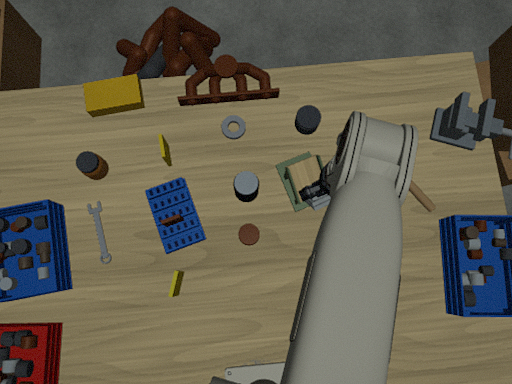

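```bash
python3 -c "
from h import *
print(bot.job_done())"
```

```text
the job is handed in; nothing more can be done
None
```

All three plates were moved from the drying rack to the tray, largest first, and the job was handed in at about 23 s of the 72 s. No verdict was reported, so these are my own last measurements.

I gripped each plate by its side edges and set its lower edge on the board against whatever was behind it. I then leaned it back in the grip before letting go: the largest until it lay flat, the other two until about 1 to 3° short of flat.

| Plate | Centre from backstop | Off mid-width | Top edge above board (plate height) |
|---|---|---|---|
| Large | 6.6 mm | −3 mm | 105 mm (105) |
| Middle | about 16–17 mm | about 0 mm | 98 mm (98) |
| Small | about 27 mm | about +1.5 mm | 90 mm (90) |

- **Lean and squareness:** I could measure no tilt away from the backstop's lean on the front plate. All three plates are turned about 3° from square, within the 8° allowed.
- **Rack and bench:** the rusty plate moved less than 1 mm, and nothing else on the bench looks shifted in the overhead picture. The gripper was clear of everything at hand-in.
- **Disagreement:** the scene camera put the front plate's face about 2 mm nearer the backstop than the wrist camera did. Both values are within the limits.
- **Weaker numbers:** the last wrist readings of the middle and small plates' sideways position partly picked up the plate behind. The middle figure therefore comes from the view right after it was placed, and the small one is only approximate.
- **Tool tilt:** the tool had drifted to about 4–5° off vertical by the end, without affecting any placement.

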